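Close the filter body with its quick-thread plug

ROBOT

A 6-joint arm with a two-finger parallel gripper is mounted at the origin on a cart in front of the work surface, level with it; the furniture and walls round the work are solid. World frame = base frame: x ahead of the robot, y to its left, z up, the work surface at z = 0. Lengths are in m, angles in degrees, forces in N, time in s.
With the tool pointing down it reaches from about 0.275 to 0.875 m from the base axis. Payload 12.5 kg.
Tool frame: the origin (TCP) lies between the finger pads; the fingertips stand 22 mm ahead of it and the grasp point (between the pads) lies 3 mm ahead of it; z points along the fingers, x is the direction in which the jaws open and shut, and the axes are right-handed (so a half turn about z gives the same grasp; the last joint's range is limited). The gripper opens to 85 mm and grips with 20 to 120 N. Pads are 22 mm wide; open, the fingers measure 114 mm over their backs; the gripper's body (76 mm by 85 mm) begins 54 mm behind the grasp point. The pads swing forward as they close: fully open they stand 13 mm farther back than shut.
Start: joints at [70.783, 20.094, 94.641, -0, 65.266, -4.847], TCP at [0.136, 0.533, 0.253] pointing down, gripper open.
Joint ranges: [-157.81, 157.81], [-45, 120.19], [0.68, 151.7], [-89.99, 269.99], [4.06, 180], [-164.3, 164.3]. Speed limits (degrees/s): [127.2, 127.2, 159.86, 180, 180, 180].

INTERFACE

Orientations are given as [roll, pitch, yaw] about the fixed x, y, z axes, in that order (R = Rz(yaw) Ry(pitch) Rx(roll)).
In Python, from cell import robot gives the robot as it stands. The module is installed in compiled form; this text tells all that it offers.
- The arm moves only by the tool apply_moves, never from a script. Its argument "commands" is a list of rows, each an object of numbers: "jaw": the closure, from -1 (fully open) to 1 (shut); "tx", "ty", "tz": the shift along the tool's x, y, z in units of 40 mm (1.0 is 40 mm); "rx", "ry", "rz": the turn, a rotation vector about the tool's x, y, z in degrees. A call has 1 to 8 rows; each row shifts and turns the commanded pose from where the row before left it, along the tool's axes as they then stand; what a row does not reach is not made up. A row lasts 1/10 s, in which the tool goes at most 50 mm and 8.59 degrees, less where a joint would pass 70% of its speed; a pose out of reach is approached as far as the arm can. A call is refused whole if a number of a shift passes 1 or a number of a turn 8.59, either way. A call with a gripper value outside its range is refused whole. The fingers move at their own pace and stop on an object; "grip_force" is the grip in N (left out, the last holds). Time passes only in rows, so rows that do not move let the fingers close. It gives the time, the measured TCP pose, the force and the opening at its end, in the units of the state.
- robot.observe(): the state, without advancing time (a new reading comes with each control period).
- robot.camera(name): name is "scene" or "top" or "wrist"; returns the picture (480x640x3 uint8, blue, green, red); there is no depth.
- robot.camera_params(name): a dict with "fx", "fy", "cx", "cy" (pixels), "D" ([k1, k2, p1, p2, k3] as OpenCV has them; the pictures are not rectified), "R" (3x3) and "t" (3): a world point X has camera coordinates R X + t. Camera axes: x right, y down, z forward; pixel columns grow to the right and rows downward; lengths in m; the calibration is good to about 2 mm. A picture is of the moment at which its call begins: read the wrist's pose just before it. camera_params takes no time and is no camera call; for the wrist camera it gives the pose at the moment of the call.
- robot.close_job(): hands the job in, once; it reports no verdict.
The state is a dict: "time_s": time; "joint_positions": joint angles; "joint_vel": joint speeds; "joint_torque": joint torques, N m; "tcp_pos": TCP position; "eef_rot": TCP orientation; "ft_force": force on the tool from outside, world axes, zero at the start; "wrist_torque": the same for the moment, N m; "gripper_width": finger opening in m.
Only numpy, scipy, OpenCV 4.12 (cv2) and the standard library are available. Lean on these libraries where they do the work, as an engineer would, in place of code of your own. Each camera call takes 0.05 s, during which the arm holds its last target.

TASK

Close the small steel filter body with its screw plug: pick the plug up by its bar and set it upright in the mouth, bar in line with the side outlet, so that it rests on top of the thread. Turn it gently backward (anticlockwise seen from above) until you feel it drop into the thread start, then turn it forward, still without force, until its flange is fully home on the rim, and let go. Leave everything else where it stands.

Things in the scene. Friction and masses are not known exactly. Their poses are not given: they have to be found in the camera images.
- plug_center (a point): loose plain steel screw plug, 62 mm tall, 0.2 to 0.33 kg, upright on the worktop; point on its axis half-way up; z up, x along its grip bar. Bar: 44 mm long (x), 12 mm thick (y), from 1 mm to 31 mm above this point. Round flange, 62 mm across, 6 mm thick; its underside, 5 mm below this point, seats on the port's rim. The plug is the same after half a turn.
- plug_lugs (a point): point on the plug's axis level with its two lugs, 25 mm below plug_center; the lugs, 5 mm thick round pins, point along +x and -x (under the bar's ends) and reach 21.5 mm from the axis. The plug's nose is 30 mm in diameter, 26 mm long below the flange, its foot chamfered, ending 6 mm below this point.
- port_mouth (a point): centre of the mouth of the fixed upright steel filter body, level with its flat rim, 50 mm above the worktop; z up. Body 66 mm across, bore 48 mm; the side outlet (hose stub, to 70 mm from the axis, 24 mm below the rim) points along -x. The coarse two-start right-hand thread inside (half a turn apart) leaves 33 mm clear for the nose. Seated plug: plug_center 5 mm above here.
- thread_top (a point): on the port's axis, 7.5 mm below the rim, level with the flat top of the thread. A plug set in with its bar along the port's x (either way round) rests its lugs here, plug_center 20 mm above the rim. Turning anticlockwise from there the lugs reach the thread's opening after 0.25 to 1.1 rad (hidden, differs each time). Turning clockwise here runs them against a solid wall.
- thread_start (a point): on the port's axis, 18.5 mm below the rim: the floor under the opening. There the plug, let down, drops 11 mm (plug_center 9 mm above the rim). The lugs have 0.45 rad of play in the opening, then a solid wall stops anticlockwise turning. Held up at the thread top, the plug does not drop: it must be let down with a few newtons.
- thread_end (a point): on the port's axis, 22.5 mm below the rim: the lugs' underside when home. From the opening, clockwise turning runs the lugs under the thread: up to 0.5 rad level, then the plug sinks 4 mm over 1.1 rad (let it down as it turns; 1 mm vertical play) until the flange lies on the rim; a solid stop comes about 0.15 rad later.
- plug: the same plug; origin at the centre of its foot, axes as for plug_center. Plug and filter body bear at most 30 N between them, all contacts added up; grip lightly (20 to 30 N) and stop turning as soon as it resists.
- port: the fixed filter body; origin at the centre of its round foot (92 mm across) on the worktop, axes as for port_mouth
- ferrule: flat round steel disc, 58 mm across, 6 mm thick, lying on the worktop; origin at its underside; bystander
- vessel: steel conical flask, 100 mm across, 140 mm tall; origin at its underside; bystander
- bottle: tall clear sample bottle with pale yellow contents and white cap, 68 mm across, 208 mm tall; origin at its underside; bystander
- beaker: small clear beaker, 53 mm across, 65 mm tall; origin at its underside; bystander
- key: small L-shaped hex key, 81 x 58 x 4 mm, lying flat; origin at its underside; bystander
- dish: small shallow clear round dish, 55 mm across, 11 mm tall; origin at its underside; bystander
Things that resemble listed ones, but are neither listed nor needed, are in the scene too. Leave any orange or red look-alike of the plug alone.

How it is judged (in metres and radians):
On the way, in this order (a step that is already met when the one before it is completed fails the run):
1. the plug is in the mouth, upright, its lugs on top of the thread, bar in line with the side outlet (0.25 rad) (horizontal distance between plug_center and port_mouth below 0.004 m and z of plug_center in the frame of port_mouth between 0.0175 and 0.0225 m and angle between the x axis of plug_center and the x axis of port_mouth, either way round below 0.25 rad and angle between plug_center's own z axis and vertical below 0.12 rad), for 0.1 s.
2. the plug has dropped into the thread start (flange 2.5 to 6 mm above the rim) (horizontal distance between plug_center and port_mouth below 0.004 m and z of plug_center in the frame of port_mouth between 0.0075 and 0.011 m and angle between plug_center's own z axis and vertical below 0.12 rad), for 0.1 s.
At the end, for the whole second after the job is handed in: the plug is turned home: its flange within 1.2 mm of the rim, centred within 3 mm, upright within 0.04 rad, at rest and released (z of plug_center in the frame of port_mouth below 0.0062 m and horizontal distance between plug_center and port_mouth below 0.003 m and angle between plug_center's own z axis and vertical below 0.04 rad and linear speed of plug below 0.02 m/s and contact force between the fingers and plug below 0.05 N); the robot touches nothing.
It fails at once if the thread is forced (more than 30 N between plug and filter body) (contact force between plug and port above 30 N).
It fails at once if a bystander is moved by more than 30 mm (distance of any of ferrule, vessel, bottle, beaker, key, dish from where it was at the start of the episode above 0.03 m).
It also fails if it takes over 54 s, if anything falls off the work surface, if the arm or the gripper's body presses on something with over 40 N, if the wrist force passes 120 N, or if a joint passes its speed limit or range.

## Working session

There is one attempt and no reset: what is moved stays moved. The work goes in short steps, Python scripts to look and compute and a tool call to move; the robot and the scene stay as the last step left them, time stands still between calls to the robot, and variables do not carry over. Pictures are saved under pics/ and viewed, and the job is handed in when it is done.

Besides the shell and the picture viewer there is one more tool, called after ">>>" as name([rows], argument=value, ...), one row to a line, values as JSON. apply_moves: Moves the arm, as the interface text tells. Its arguments: {"type":"object","properties":{"commands":{"type":"array"},"grip_force":{"type":"number"}},"required":["commands"]}

```bash
mkdir -p pics; ls
python3 - <<'E'
from cell import robot
import cv2
s=robot.observe();print(s)
for n in("scene","top","wrist"):
    p=robot.camera_params(n);print(n,p)
    cv2.imwrite(f"pics/{n}0.png",robot.camera(n))
E
```

```text
pics
{'time_s': 0.0, 'joint_positions': array([ 7.07830364e+01,  2.01254886e+01,  9.46775045e+01, -5.96832693e-04,
        6.52660782e+01, -4.84754600e+00]), 'joint_vel': array([ 0.16413224,  0.06902465, -0.00516741, -0.06898169, -0.01134616,
       -0.10946136]), 'joint_torque': array([-1.24655915e-03, -5.06116927e+01, -2.91391164e+01, -1.00643240e-04,
        4.63722288e-03,  1.11317104e-05]), 'tcp_pos': array([0.13637247, 0.532503  , 0.25274373]), 'eef_rot': array([-1.79994703e+02,  6.88700167e-02,  7.56308356e+01]), 'ft_force': array([ 0.00403984,  0.39588694, -0.25393264]), 'wrist_torque': array([ 0.02002074,  0.00787743, -0.04269959]), 'gripper_width': 0.08556136240956554}
scene {'fx': 459.3583268088169, 'fy': 459.3583268088169, 'cx': 328.1593931352942, 'cy': 245.1806073101442, 'D': array([-0.07532732,  0.        ,  0.        ,  0.        ,  0.        ]), 'R': array([[-0.85288537, -0.52191342,  0.01388983],
       [-0.35495203,  0.56012489, -0.7485113 ],
       [ 0.38287805, -0.64332456, -0.66297655]]), 't': array([0.44605924, 0.17854378, 1.16088121])}
top {'fx': 527.3766888373538, 'fy': 527.3766888373538, 'cx': 320.790386869548, 'cy': 241.91591796272007, 'D': array([0.00825791, 0.        , 0.        , 0.        , 0.        ]), 'R': array([[ 0.0213274 , -0.99972769,  0.00946993],
       [-0.9825745 , -0.02270893, -0.18447671],
       [ 0.18464153, -0.00537051, -0.98279126]]), 't': array([0.07112764, 0.48724615, 1.30141135])}
wrist {'fx': 337.88380395141877, 'fy': 337.88380395141877, 'cx': 320.5165072175966, 'cy': 240.56547796841298, 'D': array([0.00570076, 0.        , 0.        , 0.        , 0.        ]), 'R': array([[ 2.48966531e-01,  9.68511723e-01, -8.42028673e-04],
       [ 9.19889488e-01, -2.36195466e-01,  3.13073524e-01],
       [ 3.03016495e-01, -7.87194025e-02, -9.49728519e-01]]), 't': array([-0.55005108, -0.03965661,  0.38058157])}
```

View pics/scene0.png

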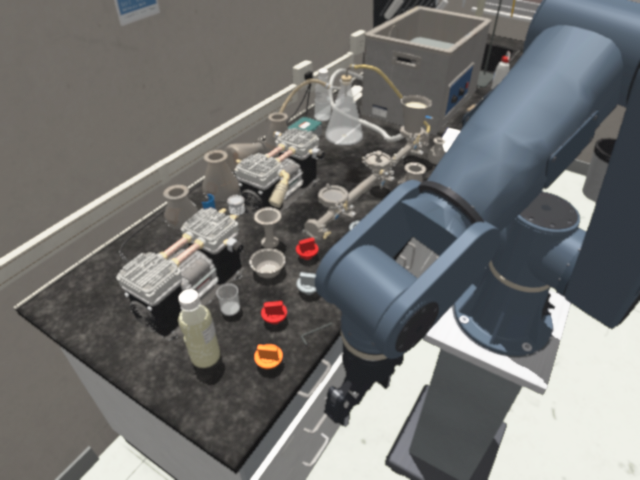

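View pics/top0.png

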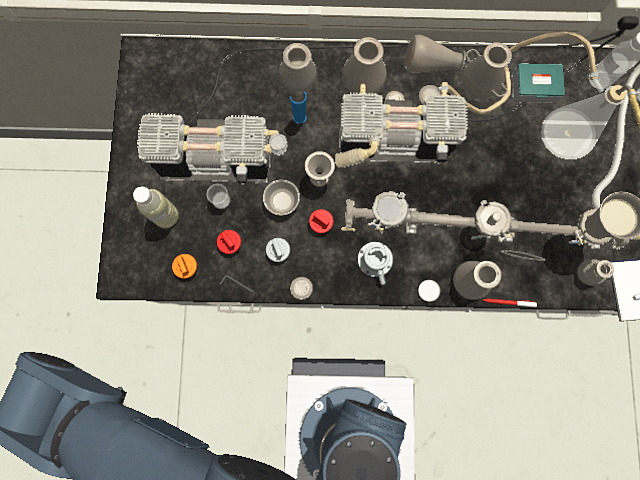

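View pics/wrist0.png

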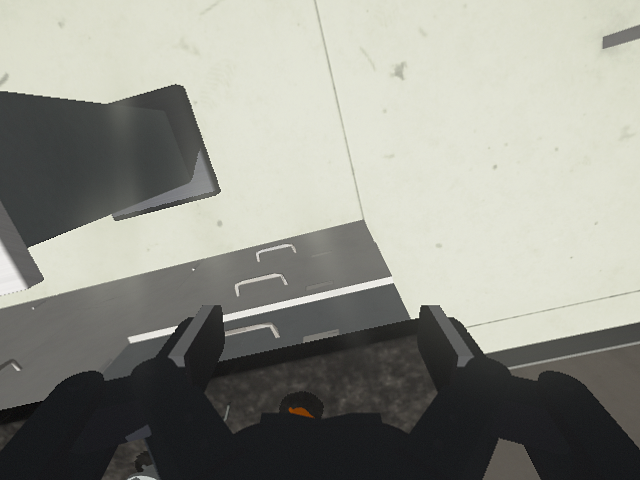

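The top view shows the plain steel plug at about (278,249) and the port at (376,258), with its outlet stub pointing to about (381,281). I'll zoom in.

```bash
cat > h.py <<'E'
import cv2,numpy as np
from cell import robot
def ray(p,uv):
    K=np.array([[p['fx'],0,p['cx']],[0,p['fy'],p['cy']],[0,0,1]])
    n=cv2.undistortPoints(np.array([[uv]],float),K,p['D'])[0,0]
    R=np.array(p['R']);c=-R.T@p['t'];d=R.T@np.array([n[0],n[1],1]);return c,d
def onz(p,uv,z):
    c,d=ray(p,uv);return c+d*(z-c[2])/d[2]
def proj(p,X):
    K=np.array([[p['fx'],0,p['cx']],[0,p['fy'],p['cy']],[0,0,1]])
    r=cv2.Rodrigues(np.array(p['R']))[0]
    return cv2.projectPoints(np.array(X,float).reshape(-1,3),r,np.array(p['t'],float),K,p['D'])[0].reshape(-1,2)
E
python3 - <<'E'
from h import *
im=cv2.imread("pics/top0.png")
a=cv2.resize(im[230:270,258:298],(400,400),interpolation=cv2.INTER_CUBIC)
b=cv2.resize(im[235:295,346:406],(400,400),interpolation=cv2.INTER_CUBIC)
cv2.imwrite("pics/z0.png",np.hstack([a,b]))
p=robot.camera_params("top")
for uv,z in(((278,246),.062),((278,249),.037),((376,255),.05),((381,280),.026)):print(uv,onz(p,uv,z))
E
```

```text
(278, 246) [0.46941879 0.18937214 0.062     ]
(278, 249) [0.46607031 0.19100688 0.037     ]
(376, 255) [ 0.45411332 -0.05862409  0.05      ]
(381, 280) [ 0.3935968  -0.07423379  0.026     ]
```

View pics/z0.png

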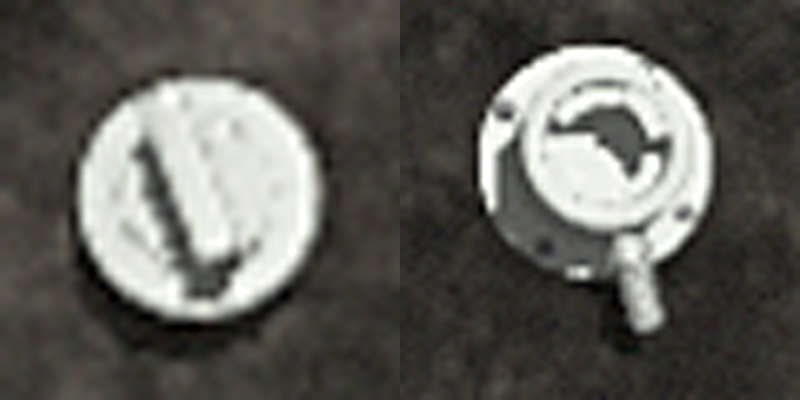

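```bash
cat >> h.py <<'E'
def plan(start,goal,n):
    # start/goal: x,y,z,yaw(deg) tool pointing down
    s=np.array(start,float);g=np.array(goal,float);rows=[];cur=s.copy()
    for i in range(n):
        nx=s+(g-s)*(i+1)/n; d=nx-cur; y=np.radians(cur[3])
        tx=round((np.cos(y)*d[0]+np.sin(y)*d[1])/.04,2)
        ty=round((np.sin(y)*d[0]-np.cos(y)*d[1])/.04,2)
        tz=round(-d[2]/.04,2); rz=round(-d[3],1)
        rows.append(dict(tx=tx,ty=ty,tz=tz,rz=rz))
        cur[0]+=.04*(np.cos(y)*tx+np.sin(y)*ty);cur[1]+=.04*(np.sin(y)*tx-np.cos(y)*ty);cur[2]-=.04*tz;cur[3]-=rz
    for i in range(0,n,8):
        print("["+",".join("{"+",".join(f'"{k}":{v}' for k,v in r.items() if v)+"}" for r in rows[i:i+8])+"]")
    print("end",cur)
def st():
    s=robot.observe();print(round(s['time_s'],2),s['tcp_pos'].round(4),s['eef_rot'].round(2),s['ft_force'].round(2),s['wrist_torque'].round(2),round(s['gripper_width'],4));return s
E
python3 - <<'E'
from h import *
plan((.1364,.5325,.2527,75.63),(.467,.190,.2,-70),17)
E
```

```text
[{"tx":-0.37,"ty":0.6,"tz":0.08,"rz":8.6},{"tx":-0.27,"ty":0.64,"tz":0.07,"rz":8.5},{"tx":-0.18,"ty":0.68,"tz":0.08,"rz":8.6},{"tx":-0.07,"ty":0.69,"tz":0.08,"rz":8.6},{"tx":0.03,"ty":0.7,"tz":0.08,"rz":8.5},{"tx":0.14,"ty":0.69,"tz":0.07,"rz":8.6},{"tx":0.23,"ty":0.66,"tz":0.08,"rz":8.6},{"tx":0.34,"ty":0.61,"tz":0.08,"rz":8.5}]
[{"tx":0.42,"ty":0.56,"tz":0.08,"rz":8.6},{"tx":0.5,"ty":0.5,"tz":0.07,"rz":8.6},{"tx":0.56,"ty":0.41,"tz":0.08,"rz":8.5},{"tx":0.62,"ty":0.32,"tz":0.08,"rz":8.6},{"tx":0.67,"ty":0.22,"tz":0.08,"rz":8.6},{"tx":0.69,"ty":0.13,"tz":0.07,"rz":8.5},{"tx":0.7,"ty":0.02,"tz":0.08,"rz":8.6},{"tx":0.69,"ty":-0.08,"tz":0.08,"rz":8.6}]
[{"tx":0.68,"ty":-0.19,"tz":0.08,"rz":8.5}]
end [  0.46714694   0.1898806    0.1999     -69.97      ]
```

>>> apply_moves([
  {"tx":-0.37,"ty":0.6,"tz":0.08,"rz":8.5},
  {"tx":-0.27,"ty":0.64,"tz":0.07,"rz":8.5},
  {"tx":-0.18,"ty":0.68,"tz":0.08,"rz":8.5},
  {"tx":-0.07,"ty":0.69,"tz":0.08,"rz":8.5},
  {"tx":0.03,"ty":0.7,"tz":0.08,"rz":8.5},
  {"tx":0.14,"ty":0.69,"tz":0.07,"rz":8.5},
  {"tx":0.23,"ty":0.66,"tz":0.08,"rz":8.5},
  {"tx":0.34,"ty":0.61,"tz":0.08,"rz":8.5},
])

```text
invalid input at $.commands[0]: expected keys jaw, tx, ty, tz, rx, ry, rz
```

>>> apply_moves([
  {"tx":0.42,"ty":0.56,"tz":0.08,"rz":8.5},
  {"tx":0.5,"ty":0.5,"tz":0.07,"rz":8.5},
  {"tx":0.56,"ty":0.41,"tz":0.08,"rz":8.5},
  {"tx":0.62,"ty":0.32,"tz":0.08,"rz":8.5},
  {"tx":0.67,"ty":0.22,"tz":0.08,"rz":8.5},
  {"tx":0.69,"ty":0.13,"tz":0.07,"rz":8.5},
  {"tx":0.7,"ty":0.02,"tz":0.08,"rz":8.5},
  {"tx":0.69,"ty":-0.08,"tz":0.08,"rz":8.5},
])

```text
invalid input at $.commands[0]: expected keys jaw, tx, ty, tz, rx, ry, rz
```

>>> apply_moves([
  {"tx":0.68,"ty":-0.19,"tz":0.08,"rz":8.5},
  {"rz":1},
])

```text
invalid input at $.commands[0]: expected keys jaw, tx, ty, tz, rx, ry, rz
```

Run:
```python
from h import *
s=st();print(s['joint_positions'].round(1))
p=robot.camera_params("wrist");np.save("p1.npy",p,allow_pickle=True)
cv2.imwrite("pics/w1.png",robot.camera("wrist"))
```

```text
0.15 [0.1364 0.5326 0.2529] [-1.800e+02  5.000e-02  7.563e+01] [-0.29  0.14  1.07] [-0.05 -0.05  0.01] 0.0857
[70.8 20.1 94.7 -0.  65.3 -4.8]
```

View pics/w1.png

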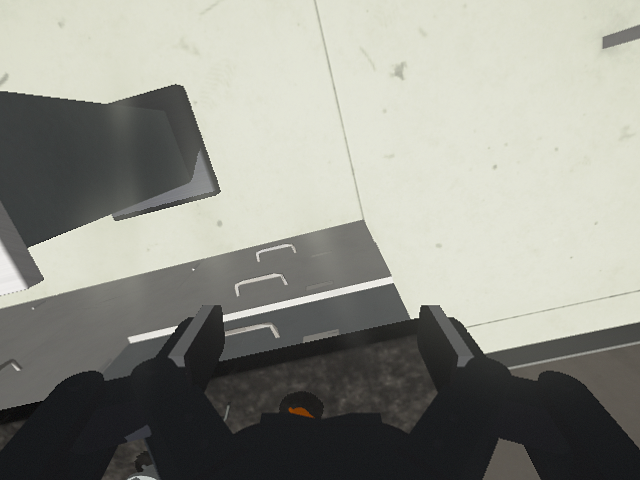

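Every row has to carry all the keys, so those three calls were refused. The picture is unchanged and the arm hasn't moved.

>>> apply_moves([
  {"jaw":-1,"tx":-0.37,"ty":0.6,"tz":0.08,"rx":0,"ry":0,"rz":8.5},
  {"jaw":-1,"tx":-0.27,"ty":0.64,"tz":0.07,"rx":0,"ry":0,"rz":8.5},
  {"jaw":-1,"tx":-0.18,"ty":0.68,"tz":0.08,"rx":0,"ry":0,"rz":8.5},
  {"jaw":-1,"tx":-0.07,"ty":0.69,"tz":0.08,"rx":0,"ry":0,"rz":8.5},
  {"jaw":-1,"tx":0.03,"ty":0.7,"tz":0.08,"rx":0,"ry":0,"rz":8.5},
  {"jaw":-1,"tx":0.14,"ty":0.69,"tz":0.07,"rx":0,"ry":0,"rz":8.5},
  {"jaw":-1,"tx":0.23,"ty":0.66,"tz":0.08,"rx":0,"ry":0,"rz":8.5},
  {"jaw":-1,"tx":0.34,"ty":0.61,"tz":0.08,"rx":0,"ry":0,"rz":8.5},
])

```text
time_s: 1.0
tcp_pos: [0.2934, 0.3715, 0.2283]
eef_rot: [180.0, 0.0, 7.3]
ft_force: [-0.1, 0.8, -0.1]
gripper_width: 0.0854
```

>>> apply_moves([
  {"jaw":-1,"tx":0.42,"ty":0.56,"tz":0.08,"rx":0,"ry":0,"rz":8.5},
  {"jaw":-1,"tx":0.5,"ty":0.5,"tz":0.07,"rx":0,"ry":0,"rz":8.5},
  {"jaw":-1,"tx":0.56,"ty":0.41,"tz":0.08,"rx":0,"ry":0,"rz":8.5},
  {"jaw":-1,"tx":0.62,"ty":0.32,"tz":0.08,"rx":0,"ry":0,"rz":8.5},
  {"jaw":-1,"tx":0.67,"ty":0.22,"tz":0.08,"rx":0,"ry":0,"rz":8.5},
  {"jaw":-1,"tx":0.69,"ty":0.13,"tz":0.07,"rx":0,"ry":0,"rz":8.5},
  {"jaw":-1,"tx":0.7,"ty":0.02,"tz":0.08,"rx":0,"ry":0,"rz":8.5},
  {"jaw":-1,"tx":0.69,"ty":-0.08,"tz":0.08,"rx":0,"ry":0,"rz":8.5},
])

```text
time_s: 1.8
tcp_pos: [0.451, 0.2122, 0.2035]
eef_rot: [180.0, 0.0, -60.7]
ft_force: [0.5, -0.2, -0.1]
gripper_width: 0.0853
```

>>> apply_moves([
  {"jaw":-1,"tx":0.68,"ty":-0.19,"tz":0.08,"rx":0,"ry":0,"rz":8.5},
  {"jaw":-1,"tx":0,"ty":0,"tz":0,"rx":0,"ry":0,"rz":1},
  {"jaw":-1,"tx":0,"ty":0,"tz":0,"rx":0,"ry":0,"rz":0},
])

```text
time_s: 2.1
tcp_pos: [0.4703, 0.1931, 0.2003]
eef_rot: [180.0, 0.0, -69.9]
ft_force: [-0.2, -0.6, -0.3]
gripper_width: 0.0852
```

Run:
```python
from h import *
s=st();print(s['joint_positions'].round(1))
p=robot.camera_params("wrist");np.save("p1.npy",p,allow_pickle=True)
cv2.imwrite("pics/w2.png",robot.camera("wrist"))
```

```text
2.1 [0.4703 0.1931 0.2003] [ 1.7996e+02  1.0000e-02 -6.9850e+01] [-0.2  -0.58 -0.35] [-0.08 -0.05 -0.01] 0.0852
[ 17.1  19.6 103.8   0.   56.7  86.9]
```

View pics/w2.png

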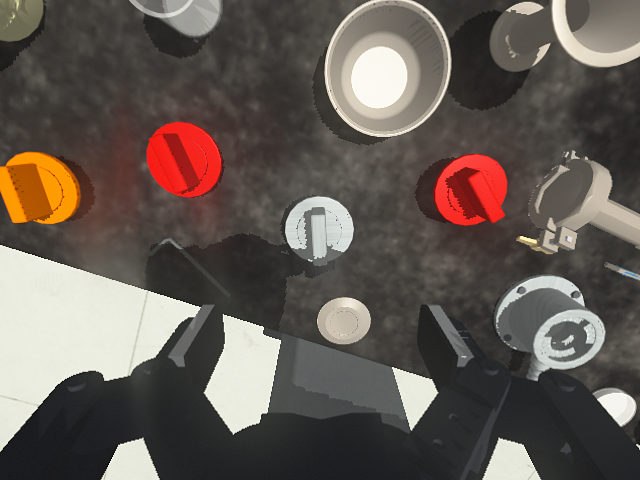

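The wrist view shows the plug at (319,230), with its bar almost vertical in the picture, and the port mouth at about (570,335). I'll measure the flange and the bar next.

Run:
```python
from h import *
im=cv2.imread("pics/w2.png")
a=cv2.resize(im[185:275,275:365],(540,540),interpolation=cv2.INTER_CUBIC)
cv2.imwrite("pics/z1.png",a)
p=np.load("p1.npy",allow_pickle=True).item()
g=cv2.cvtColor(im,cv2.COLOR_BGR2GRAY)
m=np.zeros_like(g);m[185:275,275:365]=(g[185:275,275:365]>115)*255
m=cv2.morphologyEx(m,cv2.MORPH_CLOSE,np.ones((5,5)))
cs,_=cv2.findContours(m,0,cv2.CHAIN_APPROX_NONE);c=max(cs,key=cv2.contourArea)
h=cv2.convexHull(c)[:,0].astype(float)
pts=np.array([onz(p,q,.032)[:2] for q in c[:,0].astype(float)])
print(cv2.boundingRect(c),cv2.minEnclosingCircle(pts.astype(np.float32)))
A=np.c_[2*pts,np.ones(len(pts))]
x=np.linalg.lstsq(A,(pts**2).sum(1),rcond=None)[0];r=np.sqrt(x[2]+x[0]**2+x[1]**2)
res=np.hypot(*(pts-x[:2]).T)-r
print("circle",x[:2],r,res.std(),res.min(),res.max())
```

```text
(285, 196, 69, 66) ((0.46472305059432983, 0.19330061972141266), 0.030957859009504318)
circle [0.46712679 0.1925924 ] 0.025796309080856925 0.006724894738757448 -0.017001355173945697 0.007419998115766647
```

View pics/z1.png

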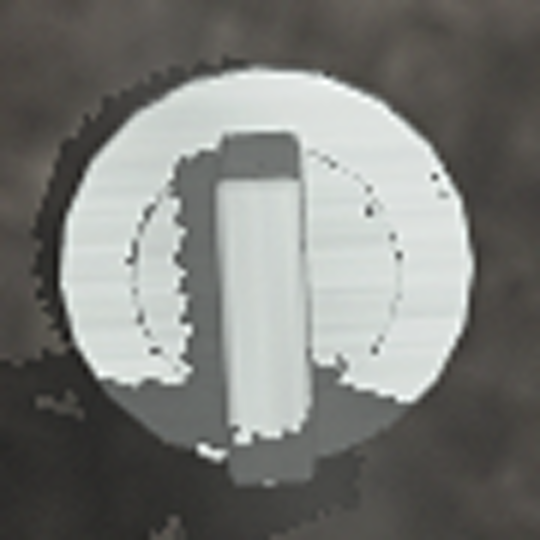

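Run:
```python
from h import *
p=np.load("p1.npy",allow_pickle=True).item()
z=lambda u,v:(275+u/6-.4,185+v/6-.4)
P=[onz(p,z(*q),.062)[:2] for q in((217,180),(300,180),(313,482),(230,484))]
print(np.mean(P,0)); d=(P[0]+P[1]-P[2]-P[3])/2;print(np.linalg.norm(d),np.degrees(np.arctan2(d[1],d[0])))
d=(P[0]-P[3]);print(np.degrees(np.arctan2(d[1],d[0])));d=(P[1]-P[2]);print(np.degrees(np.arctan2(d[1],d[0])))
print(np.linalg.norm(P[0]-P[1]))
im=cv2.imread("pics/w2.png")
a=cv2.resize(im[265:385,480:620],(840,720),interpolation=cv2.INTER_CUBIC)[:600,:800]
cv2.imwrite("pics/z2.png",a)
```

```text
[0.46471794 0.19353772]
0.04288638561186773 22.339601223573435
21.965903886022794
22.715709380277143
0.010880316908910986
```

View pics/z2.png

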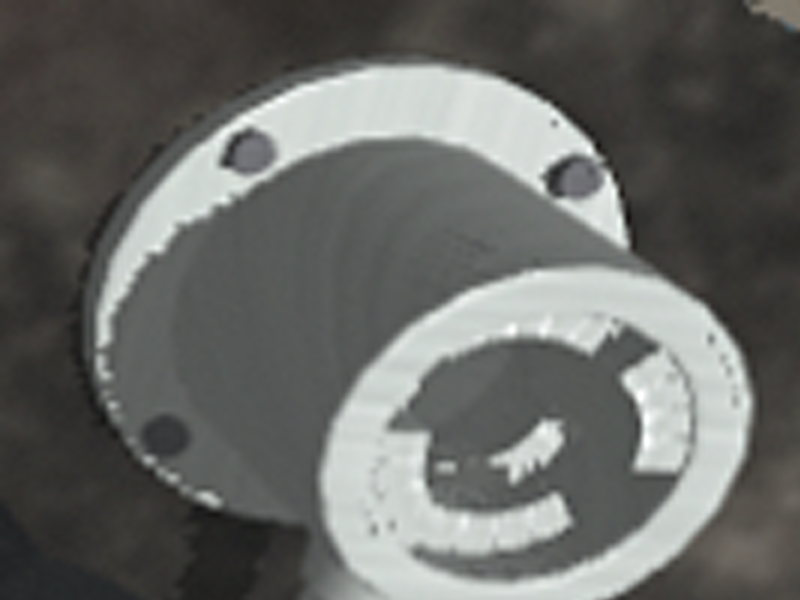

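Run:
```python
from h import *
plan((.4703,.1931,.2003,-69.9),(.455,-.058,.22,-73),8)
```

```text
[{"tx":0.72,"ty":0.31,"tz":-0.06,"rz":0.4},{"tx":0.72,"ty":0.31,"tz":-0.06,"rz":0.4},{"tx":0.73,"ty":0.31,"tz":-0.06,"rz":0.4},{"tx":0.72,"ty":0.3,"tz":-0.07,"rz":0.3},{"tx":0.73,"ty":0.29,"tz":-0.06,"rz":0.4},{"tx":0.73,"ty":0.29,"tz":-0.06,"rz":0.4},{"tx":0.74,"ty":0.29,"tz":-0.06,"rz":0.4},{"tx":0.73,"ty":0.28,"tz":-0.06,"rz":0.4}]
end [ 4.54978807e-01 -5.79724657e-02  2.19900000e-01 -7.30000000e+01]
```

>>> apply_moves([
  {"jaw":-1,"tx":0.72,"ty":0.31,"tz":-0.06,"rx":0,"ry":0,"rz":0.4},
  {"jaw":-1,"tx":0.72,"ty":0.31,"tz":-0.06,"rx":0,"ry":0,"rz":0.4},
  {"jaw":-1,"tx":0.73,"ty":0.31,"tz":-0.06,"rx":0,"ry":0,"rz":0.4},
  {"jaw":-1,"tx":0.72,"ty":0.3,"tz":-0.06,"rx":0,"ry":0,"rz":0.4},
  {"jaw":-1,"tx":0.73,"ty":0.29,"tz":-0.06,"rx":0,"ry":0,"rz":0.4},
  {"jaw":-1,"tx":0.73,"ty":0.29,"tz":-0.06,"rx":0,"ry":0,"rz":0.4},
  {"jaw":-1,"tx":0.74,"ty":0.29,"tz":-0.06,"rx":0,"ry":0,"rz":0.4},
  {"jaw":-1,"tx":0.73,"ty":0.28,"tz":-0.06,"rx":0,"ry":0,"rz":0.4},
])

```text
time_s: 2.95
tcp_pos: [0.4545, -0.058, 0.22]
eef_rot: [-180.0, -0.0, -72.9]
ft_force: [0.1, 0.0, -0.3]
gripper_width: 0.0855
```

>>> apply_moves([
  {"jaw":-1,"tx":0,"ty":0,"tz":0,"rx":0,"ry":0,"rz":0},
  {"jaw":-1,"tx":0,"ty":0,"tz":0,"rx":0,"ry":0,"rz":0},
])

```text
time_s: 3.15
tcp_pos: [0.4548, -0.0573, 0.2198]
eef_rot: [-180.0, 0.0, -73.0]
ft_force: [0.6, 0.3, 0.6]
gripper_width: 0.0851
```

Run:
```python
from h import *
s=st();print(s['joint_positions'].round(1))
p=robot.camera_params("wrist");np.save("p3.npy",p,allow_pickle=True)
im=robot.camera("wrist")
cv2.imwrite("pics/w3.png",im)
print(proj(p,(.455,-.058,.05)))
```

```text
3.15 [ 0.4548 -0.0573  0.2198] [-1.7999e+02  1.0000e-02 -7.3010e+01] [0.62 0.31 0.65] [-0.04  0.03 -0.03] 0.0851
[-13.   13.  109.7   0.   57.3  60. ]
[[322.43450666 224.10596958]]
```

View pics/w3.png

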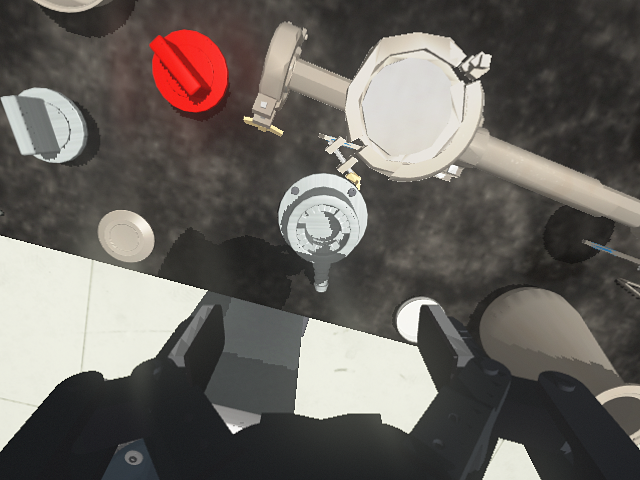

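The port mouth is at about (322,227) and the outlet stub's end at (321,288). I'll measure the rim circle and the outlet direction, and also how tall the manifold behind the port is, for clearance.

Run:
```python
from h import *
im=cv2.imread("pics/w3.png")
a=cv2.resize(im[165:300,265:380],(575,675)[::1],interpolation=cv2.INTER_CUBIC)
cv2.imwrite("pics/z3.png",a[:600])
p=np.load("p3.npy",allow_pickle=True).item();q=robot.camera_params("top")
c1,d1=ray(p,(408,108));c2,d2=ray(q,(390,208))
A=np.c_[d1,-d2];t=np.linalg.lstsq(A,c2-c1,rcond=None)[0];print("manifold cap",c1+d1*t[0],c2+d2*t[1])
```

```text
manifold cap [ 0.55938981 -0.08207074  0.11173446] [ 0.56142128 -0.08573308  0.1127697 ]
```

View pics/z3.png

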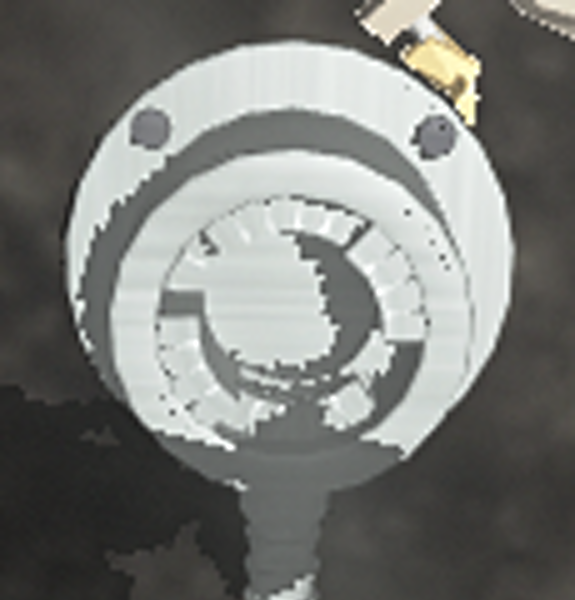

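Run:
```python
from h import *
p=np.load("p3.npy",allow_pickle=True).item()
z=lambda u,v:(265+u/5-.4,165+v/5-.4)
def fit(L,zz):
    P=np.array([onz(p,z(*q),zz)[:2] for q in L])
    x=np.linalg.lstsq(np.c_[2*P,np.ones(len(P))],(P**2).sum(1),rcond=None)[0]
    print(x[:2],np.sqrt(x[2]+x[:2]@x[:2]));return x[:2]
c=fit([(108,315),(290,149),(472,310),(405,460),(165,437),(390,182),(180,185)],.05)
fit([(157,320),(427,320),(292,196),(292,455)],.05)
# base flange 92mm; unknown thickness
# outlet axis: midpoints of stub in full image
im=cv2.imread("pics/w3.png")
cv2.imwrite("pics/z4.png",cv2.resize(im[245:300,290:350],(720,660)[::1],interpolation=cv2.INTER_CUBIC)[:600])
```

```text
[ 0.44974796 -0.06009487] 0.032218449496158576
[ 0.44960816 -0.0601782 ] 0.024186384058866833
```

View pics/z4.png

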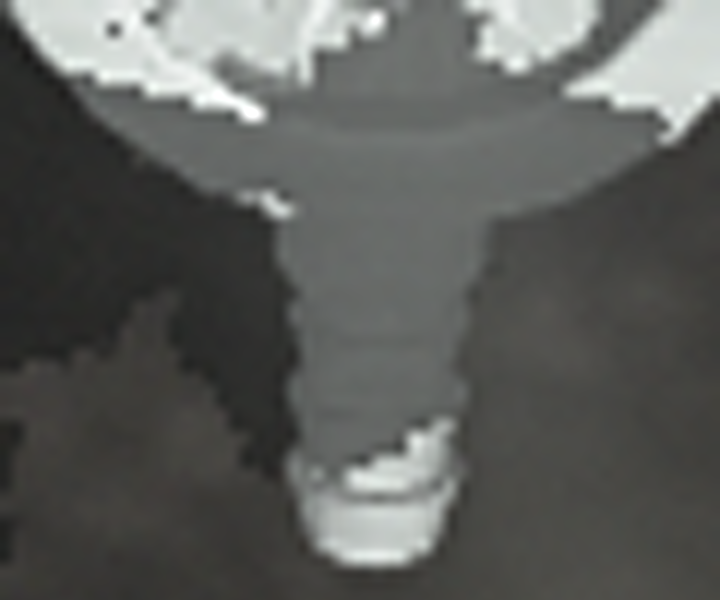

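Run:
```python
from h import *
p=np.load("p3.npy",allow_pickle=True).item()
z=lambda u,v:(290+u/12-.4,245+v/12-.4)
c=np.array([.4497,-.0601])
P=[onz(p,z(*q),.026)[:2] for q in((385,230),(381,400),(377,500),(374,540))]
for a in P: d=c-a;print(a,np.linalg.norm(d),np.degrees(np.arctan2(d[1],d[0])))
d=P[0]-P[2];print(np.degrees(np.arctan2(d[1],d[0])))
# top view check of rim
q=robot.camera_params("top");print(proj(q,(.4497,-.0601,.05)),proj(q,(.4647,.1934,.032)))
plan((.4548,-.0573,.2198,-73),(.4647,.1934,.15,-67.7),8)
```

```text
[ 0.40910903 -0.0714097 ] 0.04213710993710467 15.569219504792066
[ 0.39417868 -0.07562086] 0.05764992212410456 15.61821474226368
[ 0.3851548 -0.0780199] 0.06698660384061138 15.516430212838525
[ 0.38146749 -0.0788761 ] 0.07076875466237215 15.38574187963642
15.42691593613924
[[376.57904038 256.73359958]] [[277.18548813 249.83782392]]
[{"tx":-0.74,"ty":-0.26,"tz":0.22,"rz":-0.7},{"tx":-0.74,"ty":-0.27,"tz":0.22,"rz":-0.6},{"tx":-0.73,"ty":-0.27,"tz":0.21,"rz":-0.7},{"tx":-0.73,"ty":-0.29,"tz":0.22,"rz":-0.7},{"tx":-0.73,"ty":-0.29,"tz":0.22,"rz":-0.6},{"tx":-0.72,"ty":-0.3,"tz":0.22,"rz":-0.7},{"tx":-0.72,"ty":-0.31,"tz":0.22,"rz":-0.6},{"tx":-0.72,"ty":-0.32,"tz":0.21,"rz":-0.7}]
end [  0.46482272   0.19342581   0.1502     -67.7       ]
```

>>> apply_moves([
  {"jaw":-1,"tx":-0.74,"ty":-0.26,"tz":0.22,"rx":0,"ry":0,"rz":-0.7},
  {"jaw":-1,"tx":-0.74,"ty":-0.27,"tz":0.22,"rx":0,"ry":0,"rz":-0.6},
  {"jaw":-1,"tx":-0.73,"ty":-0.27,"tz":0.21,"rx":0,"ry":0,"rz":-0.7},
  {"jaw":-1,"tx":-0.73,"ty":-0.29,"tz":0.22,"rx":0,"ry":0,"rz":-0.7},
  {"jaw":-1,"tx":-0.73,"ty":-0.29,"tz":0.22,"rx":0,"ry":0,"rz":-0.6},
  {"jaw":-1,"tx":-0.72,"ty":-0.3,"tz":0.22,"rx":0,"ry":0,"rz":-0.7},
  {"jaw":-1,"tx":-0.72,"ty":-0.31,"tz":0.22,"rx":0,"ry":0,"rz":-0.6},
  {"jaw":-1,"tx":-0.72,"ty":-0.32,"tz":0.21,"rx":0,"ry":0,"rz":-0.7},
])

```text
time_s: 4.0
tcp_pos: [0.4644, 0.1956, 0.1497]
eef_rot: [180.0, 0.0, -67.6]
ft_force: [0.6, 0.4, 0.2]
gripper_width: 0.0856
```

>>> apply_moves([
  {"jaw":-1,"tx":0,"ty":0,"tz":0,"rx":0,"ry":0,"rz":0},
  {"jaw":-1,"tx":0,"ty":0,"tz":0,"rx":0,"ry":0,"rz":0},
])

```text
time_s: 4.2
tcp_pos: [0.4645, 0.1942, 0.1498]
eef_rot: [180.0, 0.0, -67.6]
ft_force: [-0.3, 0.1, 0.3]
gripper_width: 0.0856
```

Run:
```python
from h import *
s=st()
p=robot.camera_params("wrist");np.save("p4.npy",p,allow_pickle=True)
im=robot.camera("wrist")
cv2.imwrite("pics/w4.png",im)
```

```text
4.2 [0.4645 0.1942 0.1498] [179.95   0.   -67.58] [-0.29  0.11  0.25] [ 0.05 -0.02  0.  ] 0.0856
```

View pics/w4.png

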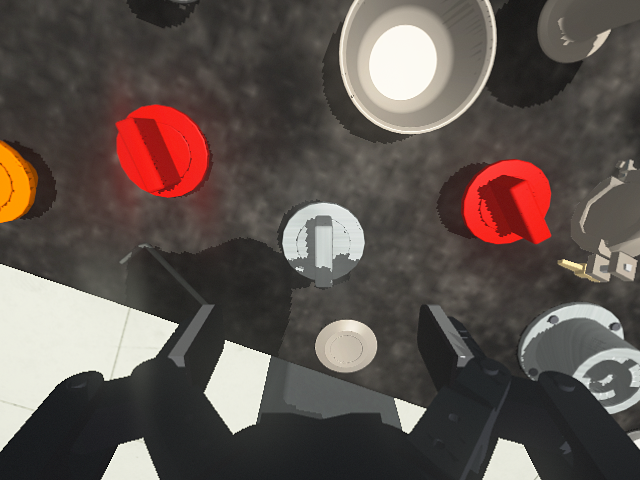

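Run:
```python
from h import *
p=np.load("p4.npy",allow_pickle=True).item()
im=cv2.imread("pics/w4.png");y0,x0=192,272
cv2.imwrite("pics/z5.png",cv2.resize(im[y0:y0+100,x0:x0+100],(600,600),interpolation=cv2.INTER_CUBIC))
g=cv2.cvtColor(im,cv2.COLOR_BGR2GRAY)
m=np.zeros_like(g);m[195:283,275:370]=(g[195:283,275:370]>130)*255
cs,_=cv2.findContours(m,0,2);c=max(cs,key=cv2.contourArea)
pts=np.array([onz(p,q,.032)[:2] for q in c[:,0].astype(float)]).astype(np.float32)
print(cv2.minEnclosingCircle(pts))
s=robot.observe()
```

```text
((0.46486490964889526, 0.1932215839624405), 0.030754320323467255)
```

View pics/z5.png

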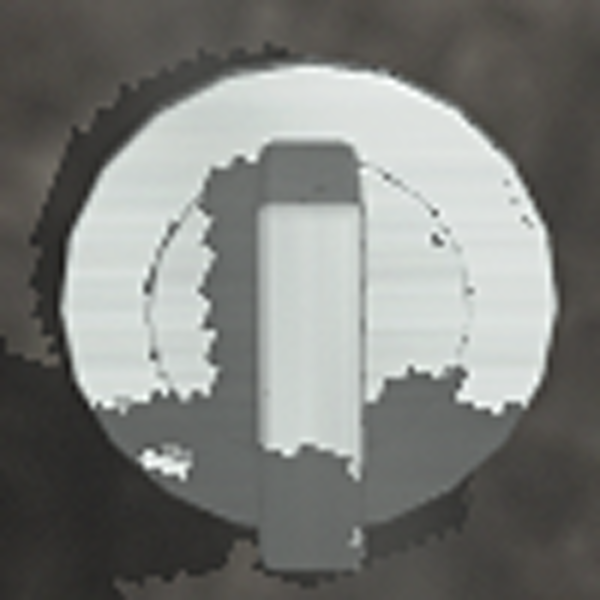

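>>> apply_moves([
  {"jaw":-1,"tx":0.02,"ty":0,"tz":0.6,"rx":0,"ry":0,"rz":0},
  {"jaw":-1,"tx":0,"ty":0,"tz":0.6,"rx":0,"ry":0,"rz":0},
  {"jaw":-1,"tx":0,"ty":0,"tz":0.6,"rx":0,"ry":0,"rz":0},
  {"jaw":-1,"tx":0,"ty":0,"tz":0.46,"rx":0,"ry":0,"rz":0},
  {"jaw":-1,"tx":0,"ty":0,"tz":0,"rx":0,"ry":0,"rz":0},
], grip_force=25)

```text
time_s: 4.75
tcp_pos: [0.4645, 0.1912, 0.0583]
eef_rot: [179.8, 0.0, -67.8]
ft_force: [0.4, -0.9, 0.5]
gripper_width: 0.0856
```

>>> apply_moves([
  {"jaw":1,"tx":0,"ty":0,"tz":0,"rx":0,"ry":0,"rz":0},
  {"jaw":1,"tx":0,"ty":0,"tz":0,"rx":0,"ry":0,"rz":0},
  {"jaw":1,"tx":0,"ty":0,"tz":0,"rx":0,"ry":0,"rz":0},
  {"jaw":1,"tx":0,"ty":0,"tz":0,"rx":0,"ry":0,"rz":0},
  {"jaw":1,"tx":0,"ty":0,"tz":0,"rx":0,"ry":0,"rz":0},
  {"jaw":1,"tx":0,"ty":0,"tz":0,"rx":0,"ry":0,"rz":0},
  {"jaw":1,"tx":0,"ty":0,"tz":0,"rx":0,"ry":0,"rz":0},
  {"jaw":1,"tx":0,"ty":0,"tz":0,"rx":0,"ry":0,"rz":0},
])

```text
time_s: 5.55
tcp_pos: [0.4658, 0.1923, 0.0601]
eef_rot: [-180.0, -0.0, -67.8]
ft_force: [-1.0, -0.4, 6.0]
gripper_width: 0.0116
```

Run:
```python
from h import *
st()
im=robot.camera("wrist")
cv2.imwrite("pics/w5.png",im)
```

```text
5.55 [0.4658 0.1923 0.0601] [-179.97   -0.    -67.77] [-0.99 -0.4   6.01] [-0.08  0.17 -0.04] 0.0116
```

View pics/w5.png

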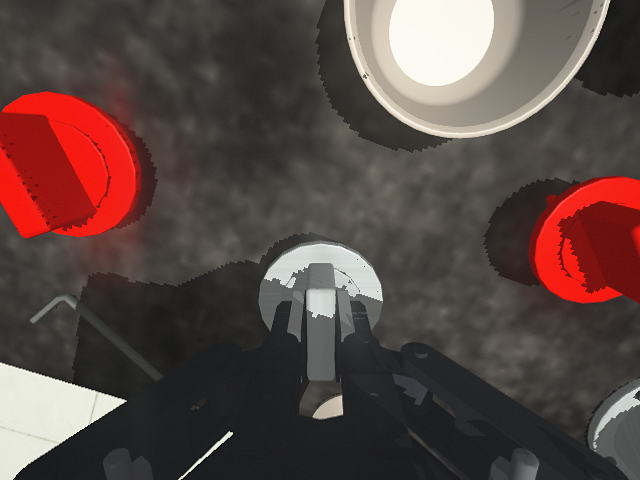

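The plug is gripped: opening 11.6 mm, bar between the pads, seen at about (320,310). Lifting now.

>>> apply_moves([
  {"jaw":1,"tx":0,"ty":0,"tz":-0.2,"rx":0,"ry":0,"rz":0},
  {"jaw":1,"tx":0,"ty":0,"tz":-0.6,"rx":0,"ry":0,"rz":0},
  {"jaw":1,"tx":0,"ty":0,"tz":-0.7,"rx":0,"ry":0,"rz":0},
  {"jaw":1,"tx":0,"ty":0,"tz":-0.5,"rx":0,"ry":0,"rz":0},
  {"jaw":1,"tx":0,"ty":0,"tz":0,"rx":0,"ry":0,"rz":0},
  {"jaw":1,"tx":0,"ty":0,"tz":0,"rx":0,"ry":0,"rz":0},
])

```text
time_s: 6.2
tcp_pos: [0.4653, 0.1921, 0.1393]
eef_rot: [180.0, 0.0, -67.8]
ft_force: [0.1, -0.2, -3.2]
gripper_width: 0.0117
```

Run:
```python
from h import *
s=st()
p=robot.camera_params("wrist");np.save("p6.npy",p,allow_pickle=True)
im=robot.camera("wrist");cv2.imwrite("pics/w6.png",cv2.resize(im[200:400,220:420],(600,600),interpolation=cv2.INTER_CUBIC))
im=robot.camera("scene");cv2.imwrite("pics/s6.png",cv2.resize(im[200:330,230:400],(680,520),interpolation=cv2.INTER_CUBIC))
```

```text
6.2 [0.4653 0.1921 0.1393] [179.98   0.   -67.77] [ 0.09 -0.25 -3.21] [-0.   -0.04 -0.02] 0.0117
```

View pics/w6.png

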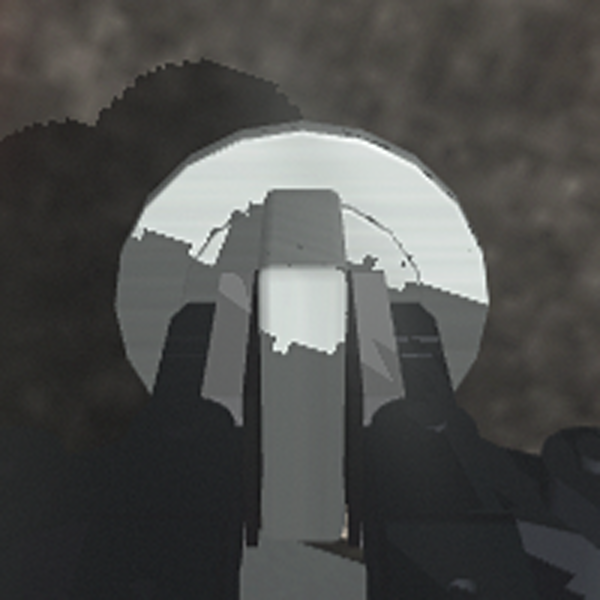

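View pics/s6.png

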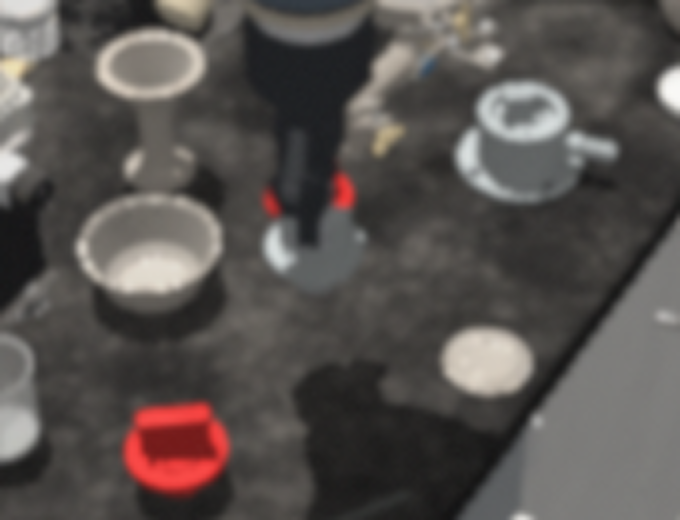

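Run:
```python
from h import *
p=np.load("p6.npy",allow_pickle=True).item()
z=lambda u,v:(220+u/3-.4,200+v/3-.4)
P=np.array([onz(p,z(*q),.1113)[:2] for q in((117,290),(488,290),(300,130),(150,207),(452,207),(200,158),(405,160))])
x=np.linalg.lstsq(np.c_[2*P,np.ones(len(P))],(P**2).sum(1),rcond=None)[0]
print(x[:2],np.sqrt(x[2]+x[:2]@x[:2]))
b=[onz(p,z(*q),.1413)[:2] for q in((262,270),(346,270),(347,538),(262,538))]
print(np.mean(b,0)); d=b[0]+b[1]-b[2]-b[3];print(np.degrees(np.arctan2(d[1],d[0])),np.linalg.norm(d)/2)
```

```text
[0.46454352 0.19293468] 0.030204550625301023
[0.46511995 0.19277754]
22.303379956770936 0.04211816713224966
```

Run:
```python
from h import *
plan((.4653,.1923,.1393,-67.77),(.450,-.0607,.1393,-74.5),10)
```

```text
[{"tx":0.57,"ty":0.27,"rz":0.7},{"tx":0.58,"ty":0.27,"rz":0.6},{"tx":0.57,"ty":0.26,"rz":0.7},{"tx":0.58,"ty":0.26,"rz":0.7},{"tx":0.59,"ty":0.25,"rz":0.7},{"tx":0.58,"ty":0.24,"rz":0.6},{"tx":0.59,"ty":0.23,"rz":0.7},{"tx":0.59,"ty":0.23,"rz":0.7}]
[{"tx":0.6,"ty":0.22,"rz":0.7},{"tx":0.59,"ty":0.21,"rz":0.6}]
end [ 4.49950978e-01 -6.05470139e-02  1.39300000e-01 -7.44700000e+01]
```

>>> apply_moves([
  {"jaw":1,"tx":0.57,"ty":0.27,"tz":0,"rx":0,"ry":0,"rz":0.7},
  {"jaw":1,"tx":0.58,"ty":0.27,"tz":0,"rx":0,"ry":0,"rz":0.6},
  {"jaw":1,"tx":0.57,"ty":0.26,"tz":0,"rx":0,"ry":0,"rz":0.7},
  {"jaw":1,"tx":0.58,"ty":0.26,"tz":0,"rx":0,"ry":0,"rz":0.7},
  {"jaw":1,"tx":0.59,"ty":0.25,"tz":0,"rx":0,"ry":0,"rz":0.7},
  {"jaw":1,"tx":0.58,"ty":0.24,"tz":0,"rx":0,"ry":0,"rz":0.6},
  {"jaw":1,"tx":0.59,"ty":0.23,"tz":0,"rx":0,"ry":0,"rz":0.7},
  {"jaw":1,"tx":0.59,"ty":0.23,"tz":0,"rx":0,"ry":0,"rz":0.7},
])

```text
time_s: 7.1
tcp_pos: [0.4526, -0.0111, 0.1386]
eef_rot: [179.9, 0.0, -73.2]
ft_force: [0.0, 0.2, -1.5]
gripper_width: 0.0111
```

>>> apply_moves([
  {"jaw":1,"tx":0.6,"ty":0.22,"tz":0,"rx":0,"ry":0,"rz":0.7},
  {"jaw":1,"tx":0.59,"ty":0.21,"tz":0,"rx":0,"ry":0,"rz":0.6},
  {"jaw":1,"tx":0,"ty":0,"tz":0,"rx":0,"ry":0,"rz":0},
  {"jaw":1,"tx":0,"ty":0,"tz":0,"rx":0,"ry":0,"rz":0},
  {"jaw":1,"tx":0,"ty":0,"tz":0,"rx":0,"ry":0,"rz":0},
])

```text
time_s: 7.6
tcp_pos: [0.45, -0.0601, 0.1391]
eef_rot: [179.9, 0.0, -74.4]
ft_force: [0.8, 0.4, -3.6]
gripper_width: 0.0111
```

Run:
```python
from h import *
s=st()
p=robot.camera_params("wrist");np.save("p7.npy",p,allow_pickle=True)
im=robot.camera("wrist");cv2.imwrite("pics/w7f.png",im);cv2.imwrite("pics/w7.png",cv2.resize(im[200:400,220:420],(600,600),interpolation=cv2.INTER_CUBIC))
im=robot.camera("scene");cv2.imwrite("pics/s7f.png",im);cv2.imwrite("pics/s7.png",cv2.resize(im[190:260,310:400],(720,560),interpolation=cv2.INTER_CUBIC))
im=robot.camera("top");cv2.imwrite("pics/t7f.png",im);cv2.imwrite("pics/t7.png",cv2.resize(im[230:290,340:412],(720,600),interpolation=cv2.INTER_CUBIC))
st()
```

```text
7.6 [ 0.45   -0.0601  0.1391] [ 1.7994e+02  4.0000e-02 -7.4440e+01] [ 0.76  0.43 -3.64] [ 0.02 -0.   -0.01] 0.0111
7.75 [ 0.4502 -0.06    0.1395] [ 1.7998e+02  1.0000e-02 -7.4410e+01] [-0.29 -0.25 -2.65] [-0.04 -0.04 -0.  ] 0.0116
```

View pics/w7.png

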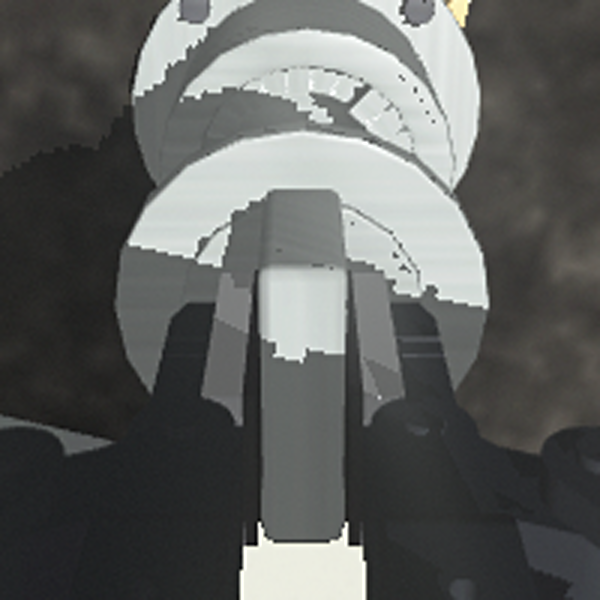

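View pics/s7.png

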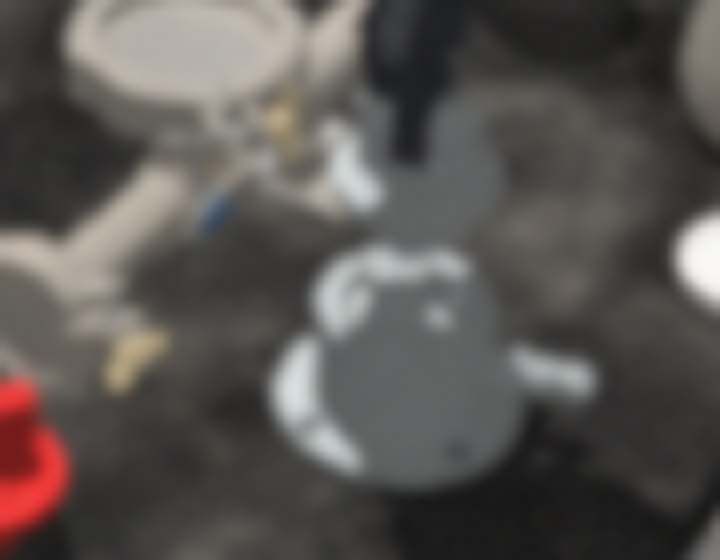

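View pics/t7.png

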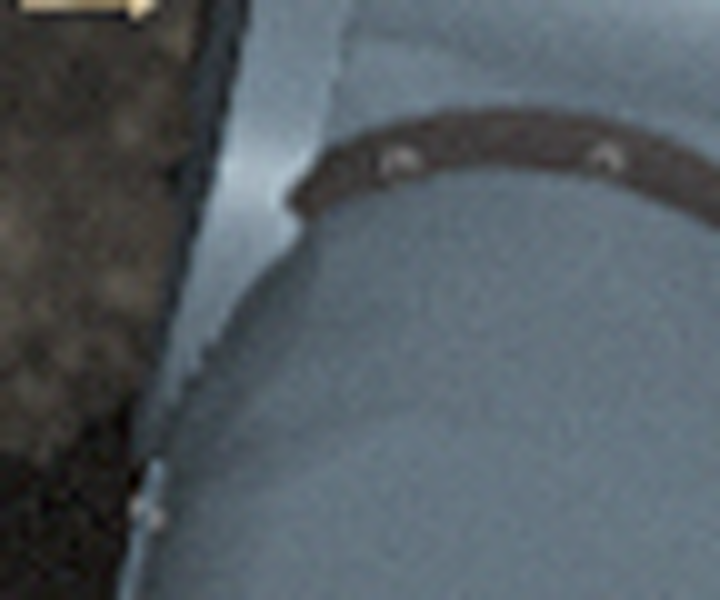

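Run:
```python
from h import *
p=np.load("p7.npy",allow_pickle=True).item()
z=lambda u,v:(220+u/3-.4,200+v/3-.4)
def fit(L,zz,r):
    from scipy.optimize import least_squares
    P=np.array([onz(p,z(*q),zz)[:2] for q in L])
    x=least_squares(lambda c:np.hypot(*(P-c).T)-r,P.mean(0)).x
    print(x,(np.hypot(*(P-x).T)-r).round(4));return x
a=fit([(117,290),(488,290),(300,130),(150,207),(452,207),(200,158),(405,160)],.1111,.031)
b=fit([(175,115),(455,140),(310,29),(205,67),(415,67),(440,95)],.05,.033)
d=b-a;y=np.radians(-74.4)
print(d,"tool x,y",d@[np.cos(y),np.sin(y)],d@[np.sin(y),-np.cos(y)])
```

```text
[ 0.44820503 -0.05945532] [-0.0006 -0.0004  0.0006 -0.0005 -0.0007  0.0003  0.0001]
[ 0.44931577 -0.06110814] [-0.0004 -0.0005 -0.0002  0.0004  0.0001  0.0003]
[ 0.00111074 -0.00165282] tool x,y 0.0018906297294291232 -0.0006253488524901206
```

The wrist view shows the flange centre column at about 302 and the rim behind it at about 316, so the plug is 1 to 2 mm short in tool x. I'll shift it a little, lower it close to the rim, and measure again there, where the depth difference is smaller.

>>> apply_moves([
  {"jaw":1,"tx":0.03,"ty":-0.01,"tz":0.3,"rx":0,"ry":0,"rz":0.1},
  {"jaw":1,"tx":0,"ty":0,"tz":0.3,"rx":0,"ry":0,"rz":0},
  {"jaw":1,"tx":0,"ty":0,"tz":0.05,"rx":0,"ry":0,"rz":0},
  {"jaw":1,"tx":0,"ty":0,"tz":0,"rx":0,"ry":0,"rz":0},
  {"jaw":1,"tx":0,"ty":0,"tz":0,"rx":0,"ry":0,"rz":0},
])

```text
time_s: 8.25
tcp_pos: [0.4511, -0.0617, 0.1137]
eef_rot: [180.0, 0.0, -74.6]
ft_force: [-0.2, 0.8, -3.3]
gripper_width: 0.0111
```

Run:
```python
from h import *
s=st()
p=robot.camera_params("wrist");np.save("p8.npy",p,allow_pickle=True)
im=robot.camera("wrist");cv2.imwrite("pics/w8f.png",im);cv2.imwrite("pics/w8.png",cv2.resize(im[200:400,220:420],(600,600),interpolation=cv2.INTER_CUBIC))
im=robot.camera("scene");cv2.imwrite("pics/s8f.png",im);cv2.imwrite("pics/s8.png",cv2.resize(im[190:260,310:400],(720,560),interpolation=cv2.INTER_CUBIC))
st()
```

```text
8.25 [ 0.4511 -0.0617  0.1137] [180.     0.   -74.57] [-0.17  0.83 -3.26] [-0.05 -0.03  0.04] 0.0111
8.35 [ 0.4512 -0.0618  0.114 ] [-1.7997e+02 -2.0000e-02 -7.4570e+01] [-0.25  0.8  -2.9 ] [-0.05  0.01  0.03] 0.0112
```

View pics/w8.png

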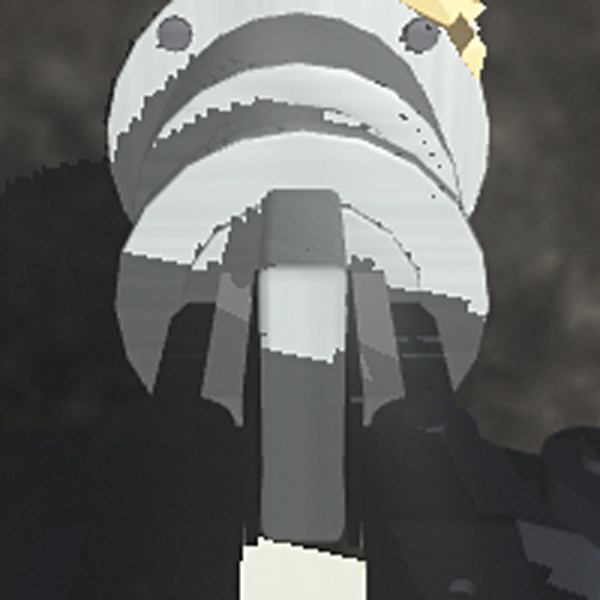

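View pics/s8.png

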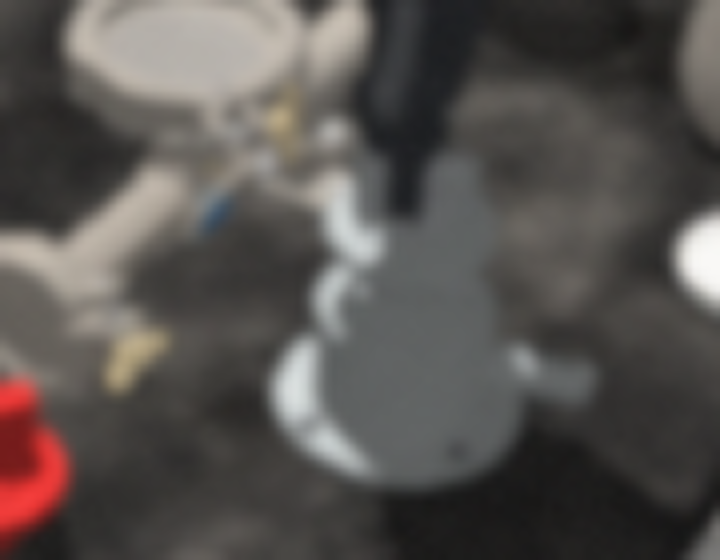

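Run:
```python
from h import *
im=cv2.imread("pics/w8f.png")
cv2.imwrite("pics/z8.png",cv2.resize(im[200:275,255:390],(810,450),interpolation=cv2.INTER_CUBIC)[:,:800])
```

```text
(no output)
```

View pics/z8.png

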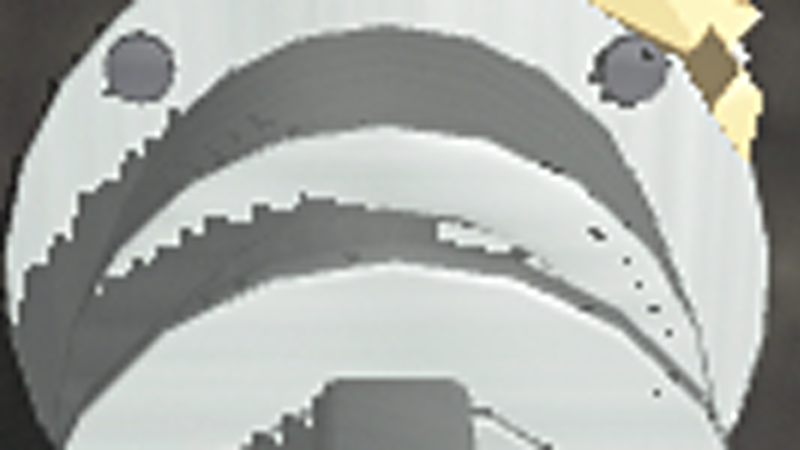

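Run:
```python
from h import *
from scipy.optimize import least_squares
p=np.load("p8.npy",allow_pickle=True).item()
z=lambda u,v:(255+u/6-.4,200+v/6-.4)
def fit(L,zz,r):
    P=np.array([onz(p,z(*q),zz)[:2] for q in L])
    x=least_squares(lambda c:np.hypot(*(P-c).T)-r,P.mean(0)).x
    print(x,(np.hypot(*(P-x).T)-r).round(4));return x
a=fit([(395,262),(270,285),(165,335),(85,415),(520,278),(620,325),(712,408)],.0857,.031)
# plus wide flange pts from w8 zoom3
z=lambda u,v:(220+u/3-.4,200+v/3-.4)
a=fit([(117,290),(488,290),(300,130),(150,207),(452,207),(200,158),(405,160)],.0857,.031)
z=lambda u,v:(255+u/6-.4,200+v/6-.4)
b=fit([(390,127),(300,140),(190,185),(120,245),(80,320),(62,385),(480,138),(560,172),(625,215),(685,300),(712,380)],.05,.033)
d=b-a;y=np.radians(-74.57)
print(d,"tool x,y",d@[np.cos(y),np.sin(y)],d@[np.sin(y),-np.cos(y)])
```

```text
[ 0.4498415 -0.0615921] [ 0.     -0.0001  0.0001 -0.      0.0001 -0.     -0.    ]
[ 0.44931096 -0.06110601] [-0.0006 -0.0004  0.0006 -0.0005 -0.0007  0.0003  0.0001]
[ 0.44883386 -0.06056941] [ 0.     -0.0002  0.0001  0.0003 -0.0002 -0.0004  0.0001 -0.      0.0003
 -0.0002 -0.0004]
[-0.0004771   0.00053659] tool x,y -0.000644190162011176 0.0003171336999697971
```

>>> apply_moves([
  {"jaw":1,"tx":-0.02,"ty":0.01,"tz":0,"rx":0,"ry":0,"rz":0},
  {"jaw":1,"tx":0,"ty":0,"tz":0.1,"rx":0,"ry":0,"rz":0},
  {"jaw":1,"tx":0,"ty":0,"tz":0.1,"rx":0,"ry":0,"rz":0},
  {"jaw":1,"tx":0,"ty":0,"tz":0.04,"rx":0,"ry":0,"rz":0},
  {"jaw":1,"tx":0,"ty":0,"tz":0,"rx":0,"ry":0,"rz":0},
])

```text
time_s: 8.85
tcp_pos: [0.4502, -0.061, 0.1038]
eef_rot: [180.0, 0.0, -74.6]
ft_force: [0.2, -0.0, -3.3]
gripper_width: 0.0113
```

>>> apply_moves([
  {"jaw":1,"tx":0,"ty":0,"tz":0.03,"rx":0,"ry":0,"rz":0},
  {"jaw":1,"tx":0,"ty":0,"tz":0,"rx":0,"ry":0,"rz":0},
])

```text
time_s: 9.05
tcp_pos: [0.4504, -0.061, 0.1028]
eef_rot: [180.0, 0.0, -74.6]
ft_force: [0.1, 0.5, -2.7]
gripper_width: 0.0112
```

>>> apply_moves([
  {"jaw":1,"tx":0,"ty":0,"tz":0.03,"rx":0,"ry":0,"rz":0},
  {"jaw":1,"tx":0,"ty":0,"tz":0,"rx":0,"ry":0,"rz":0},
])

```text
time_s: 9.25
tcp_pos: [0.4503, -0.061, 0.1016]
eef_rot: [180.0, 0.0, -74.6]
ft_force: [-0.2, 0.8, -2.7]
gripper_width: 0.0115
```

>>> apply_moves([
  {"jaw":1,"tx":0,"ty":0,"tz":0.03,"rx":0,"ry":0,"rz":0},
  {"jaw":1,"tx":0,"ty":0,"tz":0,"rx":0,"ry":0,"rz":0},
])

```text
time_s: 9.45
tcp_pos: [0.4503, -0.061, 0.1004]
eef_rot: [180.0, 0.0, -74.6]
ft_force: [0.3, 0.5, -3.5]
gripper_width: 0.0114
```

>>> apply_moves([
  {"jaw":1,"tx":0,"ty":0,"tz":0.03,"rx":0,"ry":0,"rz":0},
  {"jaw":1,"tx":0,"ty":0,"tz":0,"rx":0,"ry":0,"rz":0},
])

```text
time_s: 9.65
tcp_pos: [0.4503, -0.061, 0.0992]
eef_rot: [180.0, 0.0, -74.6]
ft_force: [0.2, 0.4, -2.3]
gripper_width: 0.0115
```

>>> apply_moves([
  {"jaw":1,"tx":0,"ty":0,"tz":0.02,"rx":0,"ry":0,"rz":0},
  {"jaw":1,"tx":0,"ty":0,"tz":0,"rx":0,"ry":0,"rz":0},
])

```text
time_s: 9.85
tcp_pos: [0.4505, -0.0611, 0.0987]
eef_rot: [-180.0, -0.0, -74.6]
ft_force: [-1.2, 0.4, 2.4]
gripper_width: 0.0114
```

>>> apply_moves([
  {"jaw":1,"tx":0,"ty":0,"tz":0.02,"rx":0,"ry":0,"rz":0},
  {"jaw":1,"tx":0,"ty":0,"tz":0,"rx":0,"ry":0,"rz":0},
])

```text
time_s: 10.05
tcp_pos: [0.4506, -0.0611, 0.0984]
eef_rot: [-180.0, -0.0, -74.6]
ft_force: [-4.1, 0.4, 12.9]
gripper_width: 0.0112
```

The lugs are resting on the thread top: contact came at TCP z of about 0.0987, against 0.099 expected. I'll ease the pressure, then turn anticlockwise in small steps while watching the force.

>>> apply_moves([
  {"jaw":1,"tx":0,"ty":0.01,"tz":-0.01,"rx":0,"ry":0,"rz":0},
  {"jaw":1,"tx":0,"ty":0,"tz":0,"rx":0,"ry":0,"rz":0},
])

```text
time_s: 10.25
tcp_pos: [0.4504, -0.0611, 0.0986]
eef_rot: [-179.9, -0.0, -74.6]
ft_force: [-1.1, 1.2, 7.7]
gripper_width: 0.0115
```

>>> apply_moves([
  {"jaw":1,"tx":0,"ty":0,"tz":0,"rx":0,"ry":0,"rz":-2},
  {"jaw":1,"tx":0,"ty":0,"tz":0,"rx":0,"ry":0,"rz":-2},
])

```text
time_s: 10.45
tcp_pos: [0.4506, -0.0613, 0.0986]
eef_rot: [-179.9, -0.0, -70.5]
ft_force: [-0.5, -0.4, 5.5]
gripper_width: 0.0111
```

Run:
```python
from h import *
st()
```

```text
10.45 [ 0.4506 -0.0613  0.0986] [-1.7992e+02 -5.0000e-02 -7.0500e+01] [-0.47 -0.39  5.45] [ 0.    0.15 -0.06] 0.0111
```

>>> apply_moves([
  {"jaw":1,"tx":0,"ty":0,"tz":0,"rx":0,"ry":0,"rz":-2.5},
  {"jaw":1,"tx":0,"ty":0,"tz":0,"rx":0,"ry":0,"rz":-2.5},
])

```text
time_s: 10.65
tcp_pos: [0.4507, -0.0614, 0.0986]
eef_rot: [-179.9, -0.1, -65.5]
ft_force: [0.2, -0.7, 5.5]
gripper_width: 0.0114
```

>>> apply_moves([
  {"jaw":1,"tx":0,"ty":0,"tz":0,"rx":0,"ry":0,"rz":-2.5},
  {"jaw":1,"tx":0,"ty":0,"tz":0,"rx":0,"ry":0,"rz":-2.5},
])

```text
time_s: 10.85
tcp_pos: [0.4506, -0.0613, 0.0986]
eef_rot: [-179.9, -0.1, -60.5]
ft_force: [-0.9, 0.7, 5.9]
gripper_width: 0.0117
```

>>> apply_moves([
  {"jaw":1,"tx":0,"ty":0,"tz":0,"rx":0,"ry":0,"rz":-2.5},
  {"jaw":1,"tx":0,"ty":0,"tz":0,"rx":0,"ry":0,"rz":-2.5},
])

```text
time_s: 11.05
tcp_pos: [0.4507, -0.0613, 0.0986]
eef_rot: [-179.9, -0.1, -55.5]
ft_force: [0.1, -0.3, 5.3]
gripper_width: 0.0114
```

>>> apply_moves([
  {"jaw":1,"tx":0,"ty":0,"tz":0,"rx":0,"ry":0,"rz":-2.5},
  {"jaw":1,"tx":0,"ty":0,"tz":0,"rx":0,"ry":0,"rz":-2.5},
])

```text
time_s: 11.25
tcp_pos: [0.4507, -0.0613, 0.0986]
eef_rot: [-179.9, -0.1, -50.5]
ft_force: [-0.4, -0.1, 5.1]
gripper_width: 0.0111
```

>>> apply_moves([
  {"jaw":1,"tx":0,"ty":0,"tz":0,"rx":0,"ry":0,"rz":-2.5},
  {"jaw":1,"tx":0,"ty":0,"tz":0,"rx":0,"ry":0,"rz":-2.5},
])

```text
time_s: 11.45
tcp_pos: [0.4506, -0.0612, 0.0986]
eef_rot: [-179.9, -0.1, -45.5]
ft_force: [0.0, -0.0, 5.5]
gripper_width: 0.0113
```

>>> apply_moves([
  {"jaw":1,"tx":0,"ty":0,"tz":0,"rx":0,"ry":0,"rz":-2.5},
  {"jaw":1,"tx":0,"ty":0,"tz":0,"rx":0,"ry":0,"rz":-2.5},
])

```text
time_s: 11.65
tcp_pos: [0.4506, -0.0613, 0.0986]
eef_rot: [-180.0, -0.1, -40.5]
ft_force: [-0.3, 0.4, 5.6]
gripper_width: 0.0115
```

>>> apply_moves([
  {"jaw":1,"tx":0,"ty":0,"tz":0,"rx":0,"ry":0,"rz":-2.5},
  {"jaw":1,"tx":0,"ty":0,"tz":0,"rx":0,"ry":0,"rz":-2.5},
])

```text
time_s: 11.85
tcp_pos: [0.4506, -0.0613, 0.0986]
eef_rot: [-180.0, -0.1, -35.5]
ft_force: [-0.1, 0.1, 6.1]
gripper_width: 0.0114
```

>>> apply_moves([
  {"jaw":1,"tx":0,"ty":0,"tz":0,"rx":0,"ry":0,"rz":-2.5},
  {"jaw":1,"tx":0,"ty":0,"tz":0,"rx":0,"ry":0,"rz":-2.5},
])

```text
time_s: 12.05
tcp_pos: [0.4509, -0.0614, 0.0986]
eef_rot: [-180.0, -0.1, -30.5]
ft_force: [1.2, -1.2, 2.6]
gripper_width: 0.0111
```

>>> apply_moves([
  {"jaw":1,"tx":0,"ty":0,"tz":0,"rx":0,"ry":0,"rz":-2.5},
  {"jaw":1,"tx":0,"ty":0,"tz":0,"rx":0,"ry":0,"rz":-2.5},
])

```text
time_s: 12.25
tcp_pos: [0.4509, -0.0614, 0.0985]
eef_rot: [-180.0, -0.1, -25.5]
ft_force: [1.9, -0.4, -0.3]
gripper_width: 0.0118
```

The support force is fading, from 6 N to about 0, so the opening is near. I'll turn slightly further, then let the plug down.

>>> apply_moves([
  {"jaw":1,"tx":0,"ty":0,"tz":0,"rx":0,"ry":0,"rz":-2.5},
  {"jaw":1,"tx":0,"ty":0,"tz":0,"rx":0,"ry":0,"rz":-2.5},
])

```text
time_s: 12.45
tcp_pos: [0.4499, -0.0612, 0.098]
eef_rot: [180.0, 0.0, -20.5]
ft_force: [0.0, -0.1, -3.1]
gripper_width: 0.0113
```

>>> apply_moves([
  {"jaw":1,"tx":0,"ty":0,"tz":0.02,"rx":0,"ry":0,"rz":0},
  {"jaw":1,"tx":0,"ty":0,"tz":0,"rx":0,"ry":0,"rz":0},
])

```text
time_s: 12.65
tcp_pos: [0.4499, -0.0611, 0.0971]
eef_rot: [180.0, 0.0, -20.6]
ft_force: [-0.7, -0.4, -2.6]
gripper_width: 0.0111
```

Run:
```python
from h import *
st()
im=robot.camera("wrist");cv2.imwrite("pics/w9.png",cv2.resize(im[200:400,220:420],(600,600),interpolation=cv2.INTER_CUBIC))
```

```text
12.65 [ 0.4499 -0.0611  0.0971] [ 1.800e+02  2.000e-02 -2.064e+01] [-0.74 -0.37 -2.57] [ 0.02  0.06 -0.  ] 0.0111
```

View pics/w9.png

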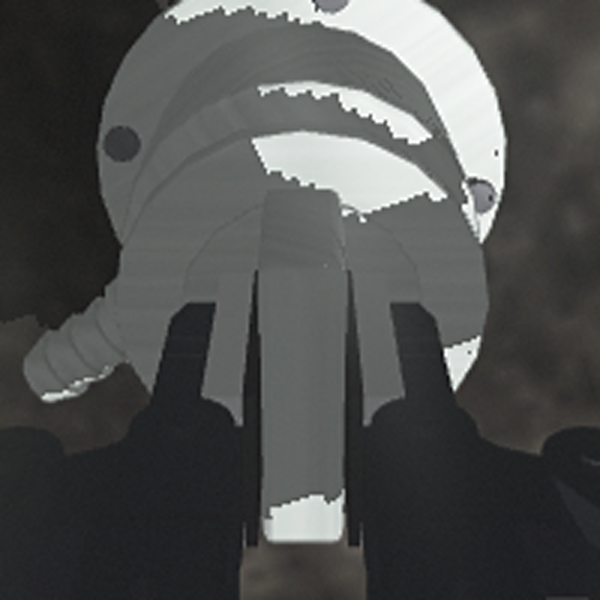

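>>> apply_moves([
  {"jaw":1,"tx":0,"ty":0,"tz":0,"rx":0,"ry":0,"rz":-2.5},
  {"jaw":1,"tx":0,"ty":0,"tz":0.03,"rx":0,"ry":0,"rz":0},
  {"jaw":1,"tx":0,"ty":0,"tz":0.03,"rx":0,"ry":0,"rz":0},
  {"jaw":1,"tx":0,"ty":0,"tz":0,"rx":0,"ry":0,"rz":0},
])

```text
time_s: 13.1
tcp_pos: [0.4499, -0.0611, 0.0947]
eef_rot: [180.0, 0.0, -18.1]
ft_force: [-0.4, -0.6, -3.6]
gripper_width: 0.0112
```

>>> apply_moves([
  {"jaw":1,"tx":0,"ty":0,"tz":0.03,"rx":0,"ry":0,"rz":0},
  {"jaw":1,"tx":0,"ty":0,"tz":0.03,"rx":0,"ry":0,"rz":0},
  {"jaw":1,"tx":0,"ty":0,"tz":0,"rx":0,"ry":0,"rz":0},
])

```text
time_s: 13.4
tcp_pos: [0.4499, -0.0611, 0.0923]
eef_rot: [180.0, 0.0, -18.1]
ft_force: [-0.1, 0.4, -2.5]
gripper_width: 0.0113
```

>>> apply_moves([
  {"jaw":1,"tx":0,"ty":0,"tz":0.03,"rx":0,"ry":0,"rz":0},
  {"jaw":1,"tx":0,"ty":0,"tz":0.03,"rx":0,"ry":0,"rz":0},
  {"jaw":1,"tx":0,"ty":0,"tz":0.02,"rx":0,"ry":0,"rz":0},
  {"jaw":1,"tx":0,"ty":0,"tz":0,"rx":0,"ry":0,"rz":0},
])

```text
time_s: 13.8
tcp_pos: [0.4499, -0.0611, 0.0891]
eef_rot: [180.0, 0.0, -18.1]
ft_force: [0.6, 0.0, -2.1]
gripper_width: 0.0113
```

>>> apply_moves([
  {"jaw":1,"tx":0,"ty":0,"tz":0.02,"rx":0,"ry":0,"rz":0},
  {"jaw":1,"tx":0,"ty":0,"tz":0,"rx":0,"ry":0,"rz":0},
])

```text
time_s: 14.0
tcp_pos: [0.45, -0.0611, 0.0884]
eef_rot: [180.0, 0.0, -18.1]
ft_force: [1.0, -0.2, -2.1]
gripper_width: 0.012
```

>>> apply_moves([
  {"jaw":1,"tx":0,"ty":0,"tz":0.01,"rx":0,"ry":0,"rz":0},
  {"jaw":1,"tx":0,"ty":0,"tz":0,"rx":0,"ry":0,"rz":0},
])

```text
time_s: 14.2
tcp_pos: [0.45, -0.0611, 0.0881]
eef_rot: [-180.0, -0.0, -18.1]
ft_force: [-0.5, 0.5, -2.9]
gripper_width: 0.0112
```

>>> apply_moves([
  {"jaw":1,"tx":0,"ty":0,"tz":0.01,"rx":0,"ry":0,"rz":0},
  {"jaw":1,"tx":0,"ty":0,"tz":0,"rx":0,"ry":0,"rz":0},
])

```text
time_s: 14.4
tcp_pos: [0.4501, -0.0612, 0.0878]
eef_rot: [-180.0, -0.0, -18.1]
ft_force: [-1.2, 1.0, -0.2]
gripper_width: 0.0112
```

>>> apply_moves([
  {"jaw":1,"tx":0,"ty":0,"tz":0.01,"rx":0,"ry":0,"rz":0},
  {"jaw":1,"tx":0,"ty":0,"tz":0,"rx":0,"ry":0,"rz":0},
])

```text
time_s: 14.6
tcp_pos: [0.4501, -0.0612, 0.0876]
eef_rot: [-180.0, -0.0, -18.1]
ft_force: [-2.7, 0.9, 5.8]
gripper_width: 0.0111
```

The plug dropped 11 mm (TCP z 0.0987 to 0.0876), so it is in the thread start. I'll ease up and turn clockwise in small steps, letting it down as it sinks.

>>> apply_moves([
  {"jaw":1,"tx":0,"ty":0,"tz":-0.01,"rx":0,"ry":0,"rz":0},
  {"jaw":1,"tx":0,"ty":0,"tz":0,"rx":0,"ry":0,"rz":2},
  {"jaw":1,"tx":0,"ty":0,"tz":0,"rx":0,"ry":0,"rz":2},
])

```text
time_s: 14.9
tcp_pos: [0.4504, -0.0613, 0.0879]
eef_rot: [-180.0, -0.1, -22.1]
ft_force: [0.8, 0.2, 1.0]
gripper_width: 0.0115
```

>>> apply_moves([
  {"jaw":1,"tx":0,"ty":0,"tz":0,"rx":0,"ry":0,"rz":2},
  {"jaw":1,"tx":0,"ty":0,"tz":0,"rx":0,"ry":0,"rz":2},
])

```text
time_s: 15.1
tcp_pos: [0.4504, -0.0613, 0.0878]
eef_rot: [-180.0, -0.1, -26.1]
ft_force: [0.2, -0.3, 0.2]
gripper_width: 0.0109
```

Run:
```python
from h import *
st()
```

```text
15.1 [ 0.4504 -0.0613  0.0878] [-1.7999e+02 -6.0000e-02 -2.6150e+01] [ 0.16 -0.26  0.23] [-0.11 -0.14  0.02] 0.0109
```

>>> apply_moves([
  {"jaw":1,"tx":0,"ty":0,"tz":0,"rx":0,"ry":0,"rz":2},
  {"jaw":1,"tx":0,"ty":0,"tz":0,"rx":0,"ry":0,"rz":2},
])

```text
time_s: 15.3
tcp_pos: [0.4503, -0.0613, 0.0878]
eef_rot: [-180.0, -0.1, -30.1]
ft_force: [1.1, -0.1, -0.2]
gripper_width: 0.0116
```

```bash
python3 -c "
from h import *
st()"
```

```text
15.3 [ 0.4503 -0.0613  0.0878] [-1.7999e+02 -5.0000e-02 -3.0150e+01] [ 1.11 -0.1  -0.24] [-0.11 -0.15 -0.05] 0.0116
```

>>> apply_moves([
  {"jaw":1,"tx":0,"ty":0,"tz":0,"rx":0,"ry":0,"rz":2},
  {"jaw":1,"tx":0,"ty":0,"tz":0,"rx":0,"ry":0,"rz":2},
])

```text
time_s: 15.5
tcp_pos: [0.4501, -0.0612, 0.0876]
eef_rot: [-180.0, -0.0, -34.2]
ft_force: [1.3, -0.0, -2.5]
gripper_width: 0.0113
```

```bash
python3 -c "
from h import *
st()"
```

```text
15.5 [ 0.4501 -0.0612  0.0876] [-1.800e+02 -2.000e-02 -3.415e+01] [ 1.25 -0.01 -2.51] [-0.    0.03  0.05] 0.0113
```

>>> apply_moves([
  {"jaw":1,"tx":0,"ty":0,"tz":0.01,"rx":0,"ry":0,"rz":2},
  {"jaw":1,"tx":0,"ty":0,"tz":0,"rx":0,"ry":0,"rz":2},
])

```text
time_s: 15.7
tcp_pos: [0.4503, -0.0613, 0.0873]
eef_rot: [-180.0, -0.0, -38.1]
ft_force: [0.3, -0.2, -0.6]
gripper_width: 0.0113
```

```bash
python3 -c "
from h import *
st()"
```

```text
15.7 [ 0.4503 -0.0613  0.0873] [-1.7999e+02 -4.0000e-02 -3.8150e+01] [ 0.29 -0.21 -0.56] [-0.07 -0.09  0.04] 0.0113
```

>>> apply_moves([
  {"jaw":1,"tx":0,"ty":0,"tz":0,"rx":0,"ry":0,"rz":2},
  {"jaw":1,"tx":0,"ty":0,"tz":0,"rx":0,"ry":0,"rz":2},
])

```text
time_s: 15.9
tcp_pos: [0.45, -0.0612, 0.0872]
eef_rot: [-180.0, -0.0, -42.1]
ft_force: [0.4, -0.7, -2.9]
gripper_width: 0.0112
```

```bash
python3 -c "
from h import *
st()"
```

```text
15.9 [ 0.45   -0.0612  0.0872] [-1.800e+02 -1.000e-02 -4.215e+01] [ 0.44 -0.71 -2.91] [-0.06 -0.01  0.04] 0.0112
```

>>> apply_moves([
  {"jaw":1,"tx":0,"ty":0,"tz":0.01,"rx":0,"ry":0,"rz":2},
  {"jaw":1,"tx":0,"ty":0,"tz":0,"rx":0,"ry":0,"rz":2},
])

```text
time_s: 16.1
tcp_pos: [0.4501, -0.0612, 0.0868]
eef_rot: [-180.0, -0.0, -46.2]
ft_force: [-0.9, 0.1, -2.5]
gripper_width: 0.0116
```

>>> apply_moves([
  {"jaw":1,"tx":0,"ty":0,"tz":0.005,"rx":0,"ry":0,"rz":2},
  {"jaw":1,"tx":0,"ty":0,"tz":0,"rx":0,"ry":0,"rz":2},
])

```text
time_s: 16.3
tcp_pos: [0.4501, -0.0612, 0.0866]
eef_rot: [-180.0, -0.0, -50.1]
ft_force: [0.2, -0.9, -2.3]
gripper_width: 0.0114
```

```bash
python3 -c "
from h import *
st()"
```

```text
16.3 [ 0.4501 -0.0612  0.0866] [-1.7999e+02 -1.0000e-02 -5.0150e+01] [ 0.24 -0.94 -2.31] [ 0.01 -0.04 -0.01] 0.0114
```

>>> apply_moves([
  {"jaw":1,"tx":0,"ty":0,"tz":0.01,"rx":0,"ry":0,"rz":2},
  {"jaw":1,"tx":0,"ty":0,"tz":0,"rx":0,"ry":0,"rz":2},
])

```text
time_s: 16.5
tcp_pos: [0.4502, -0.0613, 0.0863]
eef_rot: [-180.0, -0.0, -54.1]
ft_force: [0.6, -0.9, -1.1]
gripper_width: 0.011
```

>>> apply_moves([
  {"jaw":1,"tx":0,"ty":0,"tz":0.01,"rx":0,"ry":0,"rz":2},
  {"jaw":1,"tx":0,"ty":0,"tz":0,"rx":0,"ry":0,"rz":2},
])

```text
time_s: 16.7
tcp_pos: [0.4503, -0.0613, 0.086]
eef_rot: [-180.0, -0.0, -58.1]
ft_force: [0.4, -0.5, -1.0]
gripper_width: 0.0115
```

```bash
python3 -c "
from h import *
st()"
```

```text
16.7 [ 0.4503 -0.0613  0.086 ] [-1.7997e+02 -4.0000e-02 -5.8150e+01] [ 0.39 -0.47 -0.97] [-0.06 -0.04  0.04] 0.0115
```

>>> apply_moves([
  {"jaw":1,"tx":0,"ty":0,"tz":0.006,"rx":0,"ry":0,"rz":2},
  {"jaw":1,"tx":0,"ty":0,"tz":0,"rx":0,"ry":0,"rz":2},
])

```text
time_s: 16.9
tcp_pos: [0.4503, -0.0613, 0.0858]
eef_rot: [-180.0, -0.0, -62.1]
ft_force: [0.7, 0.1, -0.4]
gripper_width: 0.0119
```

>>> apply_moves([
  {"jaw":1,"tx":0,"ty":0,"tz":0.006,"rx":0,"ry":0,"rz":2},
  {"jaw":1,"tx":0,"ty":0,"tz":0,"rx":0,"ry":0,"rz":2},
])

```text
time_s: 17.1
tcp_pos: [0.4503, -0.0613, 0.0855]
eef_rot: [-180.0, -0.0, -66.1]
ft_force: [0.2, -1.0, -0.3]
gripper_width: 0.0112
```

>>> apply_moves([
  {"jaw":1,"tx":0,"ty":0,"tz":0.006,"rx":0,"ry":0,"rz":2},
  {"jaw":1,"tx":0,"ty":0,"tz":0,"rx":0,"ry":0,"rz":2},
])

```text
time_s: 17.3
tcp_pos: [0.4503, -0.0613, 0.0853]
eef_rot: [-180.0, -0.0, -70.1]
ft_force: [-0.3, 0.1, -1.2]
gripper_width: 0.0114
```

```bash
python3 -c "
from h import *
st()"
```

```text
17.3 [ 0.4503 -0.0613  0.0853] [-1.7997e+02 -3.0000e-02 -7.0150e+01] [-0.35  0.06 -1.23] [ 0.02 -0.05  0.04] 0.0114
```

>>> apply_moves([
  {"jaw":1,"tx":0,"ty":0,"tz":0.007,"rx":0,"ry":0,"rz":2},
  {"jaw":1,"tx":0,"ty":0,"tz":0,"rx":0,"ry":0,"rz":2},
])

```text
time_s: 17.5
tcp_pos: [0.4503, -0.0613, 0.085]
eef_rot: [-180.0, -0.0, -74.1]
ft_force: [0.9, -0.7, -0.0]
gripper_width: 0.0115
```

>>> apply_moves([
  {"jaw":1,"tx":0,"ty":0,"tz":0.007,"rx":0,"ry":0,"rz":2},
  {"jaw":1,"tx":0,"ty":0,"tz":0,"rx":0,"ry":0,"rz":2},
])

```text
time_s: 17.7
tcp_pos: [0.4503, -0.0613, 0.0847]
eef_rot: [-180.0, -0.0, -78.1]
ft_force: [0.2, -0.4, -0.2]
gripper_width: 0.0111
```

>>> apply_moves([
  {"jaw":1,"tx":0,"ty":0,"tz":0.007,"rx":0,"ry":0,"rz":2},
  {"jaw":1,"tx":0,"ty":0,"tz":0,"rx":0,"ry":0,"rz":2},
])

```text
time_s: 17.9
tcp_pos: [0.4503, -0.0613, 0.0844]
eef_rot: [-180.0, -0.0, -82.1]
ft_force: [-0.0, 0.3, -0.5]
gripper_width: 0.0115
```

```bash
python3 -c "
from h import *
st()"
```

```text
17.9 [ 0.4503 -0.0613  0.0844] [-1.7996e+02 -2.0000e-02 -8.2150e+01] [-0.02  0.27 -0.55] [-0.03 -0.08  0.07] 0.0115
```

>>> apply_moves([
  {"jaw":1,"tx":0,"ty":0,"tz":0.006,"rx":0,"ry":0,"rz":2},
  {"jaw":1,"tx":0,"ty":0,"tz":0,"rx":0,"ry":0,"rz":2},
])

```text
time_s: 18.1
tcp_pos: [0.4503, -0.0612, 0.0842]
eef_rot: [-180.0, -0.0, -86.1]
ft_force: [0.1, -0.7, 0.1]
gripper_width: 0.011
```

>>> apply_moves([
  {"jaw":1,"tx":0,"ty":0,"tz":0.006,"rx":0,"ry":0,"rz":2},
  {"jaw":1,"tx":0,"ty":0,"tz":0,"rx":0,"ry":0,"rz":2},
])

```text
time_s: 18.3
tcp_pos: [0.4507, -0.0614, 0.0842]
eef_rot: [-179.9, -0.0, -90.1]
ft_force: [1.1, -1.0, 1.1]
gripper_width: 0.0116
```

```bash
python3 -c "
from h import *
st()"
```

```text
18.3 [ 0.4507 -0.0614  0.0842] [-1.799e+02 -4.000e-02 -9.014e+01] [ 1.09 -0.97  1.15] [-0.31 -0.22  0.06] 0.0116
```

>>> apply_moves([
  {"jaw":1,"tx":0,"ty":0,"tz":0.005,"rx":0,"ry":0,"rz":1.5},
  {"jaw":1,"tx":0,"ty":0,"tz":0,"rx":0,"ry":0,"rz":1},
])

```text
time_s: 18.5
tcp_pos: [0.4508, -0.0615, 0.0841]
eef_rot: [-179.9, -0.0, -92.6]
ft_force: [1.9, -1.8, 5.0]
gripper_width: 0.0115
```

```bash
python3 -c "
from h import *
st()
im=robot.camera('wrist');cv2.imwrite('pics/w10.png',cv2.resize(im[200:400,220:420],(600,600),interpolation=cv2.INTER_CUBIC))
im=robot.camera('scene');cv2.imwrite('pics/s10.png',cv2.resize(im[190:260,310:400],(720,560),interpolation=cv2.INTER_CUBIC))
"
```

```text
18.5 [ 0.4508 -0.0615  0.0841] [-1.7988e+02 -4.0000e-02 -9.2620e+01] [ 1.91 -1.76  5.05] [-0.54 -0.24  0.09] 0.0115
```

View pics/w10.png

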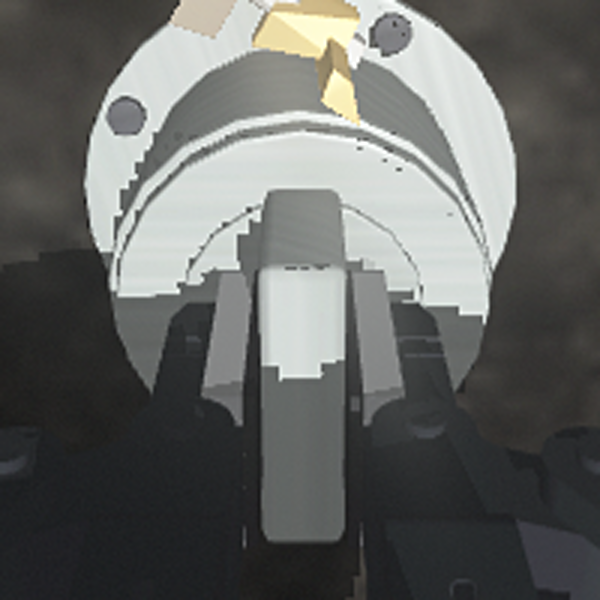

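View pics/s10.png

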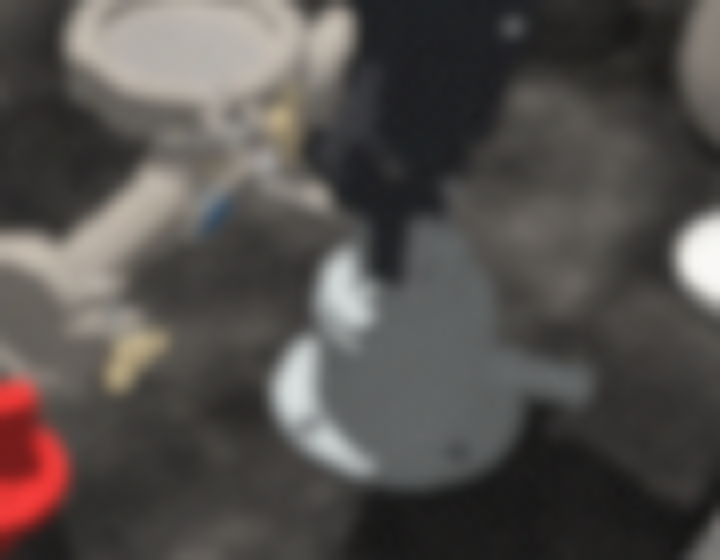

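>>> apply_moves([
  {"jaw":1,"tx":0,"ty":0,"tz":-0.005,"rx":0,"ry":0,"rz":1},
  {"jaw":1,"tx":0,"ty":0,"tz":0,"rx":0,"ry":0,"rz":1},
])

```text
time_s: 18.8
tcp_pos: [0.4505, -0.0613, 0.0841]
eef_rot: [-179.9, -0.0, -94.6]
ft_force: [1.9, -2.7, 4.9]
gripper_width: 0.0114
```

```bash
python3 -c "
from h import *
st()"
```

```text
18.8 [ 0.4505 -0.0613  0.0841] [-1.7993e+02 -2.0000e-02 -9.4630e+01] [ 1.91 -2.66  4.86] [-0.55 -0.32  0.13] 0.0114
```

>>> apply_moves([
  {"jaw":1,"tx":0,"ty":0,"tz":0,"rx":0,"ry":0,"rz":1},
  {"jaw":1,"tx":0,"ty":0,"tz":0,"rx":0,"ry":0,"rz":1},
])

```text
time_s: 19.0
tcp_pos: [0.4504, -0.0613, 0.0841]
eef_rot: [-179.9, -0.0, -96.6]
ft_force: [2.3, -1.5, 5.5]
gripper_width: 0.0117
```

```bash
python3 -c "
from h import *
st()"
```

```text
19.0 [ 0.4504 -0.0613  0.0841] [-1.7994e+02 -1.0000e-02 -9.6640e+01] [ 2.34 -1.47  5.46] [-0.53 -0.35  0.09] 0.0117
```

The height has stayed at 0.0841 with a steady ~8 N push through the last 8 degrees of turning, and the wrist moment hasn't risen. So the flange is on the rim. Releasing.

>>> apply_moves([
  {"jaw":1,"tx":0,"ty":0,"tz":-0.01,"rx":0,"ry":0,"rz":0},
  {"jaw":0.2,"tx":0,"ty":0,"tz":0,"rx":0,"ry":0,"rz":0},
  {"jaw":0.0,"tx":0,"ty":0,"tz":0,"rx":0,"ry":0,"rz":0},
  {"jaw":0.0,"tx":0,"ty":0,"tz":0,"rx":0,"ry":0,"rz":0},
  {"jaw":0.0,"tx":0,"ty":0,"tz":0,"rx":0,"ry":0,"rz":0},
])

```text
time_s: 19.5
tcp_pos: [0.4497, -0.0611, 0.0841]
eef_rot: [180.0, 0.0, -96.6]
ft_force: [0.5, 0.1, 0.3]
gripper_width: 0.0427
```

>>> apply_moves([
  {"jaw":0,"tx":0,"ty":0,"tz":-0.5,"rx":0,"ry":0,"rz":0},
  {"jaw":0,"tx":0,"ty":0,"tz":-0.9,"rx":0,"ry":0,"rz":0},
  {"jaw":0,"tx":0,"ty":0,"tz":-0.9,"rx":0,"ry":0,"rz":0},
  {"jaw":0,"tx":0,"ty":0,"tz":-0.9,"rx":0,"ry":0,"rz":0},
  {"jaw":0,"tx":0,"ty":0,"tz":0,"rx":0,"ry":0,"rz":0},
  {"jaw":0,"tx":0,"ty":0,"tz":0,"rx":0,"ry":0,"rz":0},
])

```text
time_s: 20.1
tcp_pos: [0.45, -0.0611, 0.2125]
eef_rot: [-179.9, -0.0, -96.6]
ft_force: [-0.4, -0.7, -0.9]
gripper_width: 0.0426
```

```bash
python3 -c "
from h import *
st()
p=robot.camera_params('wrist');np.save('p11.npy',p,allow_pickle=True)
im=robot.camera('wrist');cv2.imwrite('pics/w11f.png',im);cv2.imwrite('pics/w11.png',cv2.resize(im[150:300,240:400],(800,750),interpolation=cv2.INTER_CUBIC)[:600])
im=robot.camera('scene');cv2.imwrite('pics/s11.png',cv2.resize(im[190:260,310:400],(720,560),interpolation=cv2.INTER_CUBIC))
"
```

```text
20.1 [ 0.45   -0.0611  0.2125] [-1.7994e+02 -1.0000e-02 -9.6570e+01] [-0.37 -0.66 -0.85] [-0.02  0.01 -0.01] 0.0426
```

View pics/w11.png

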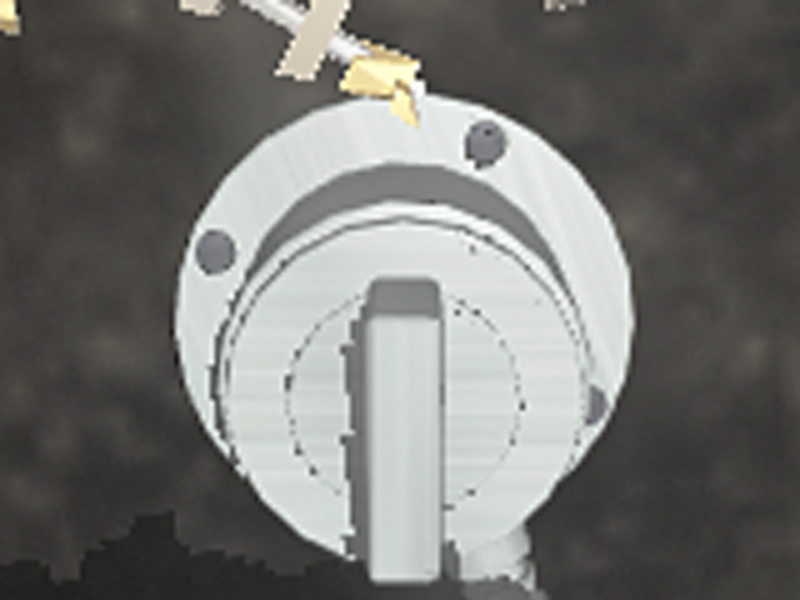

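View pics/s11.png

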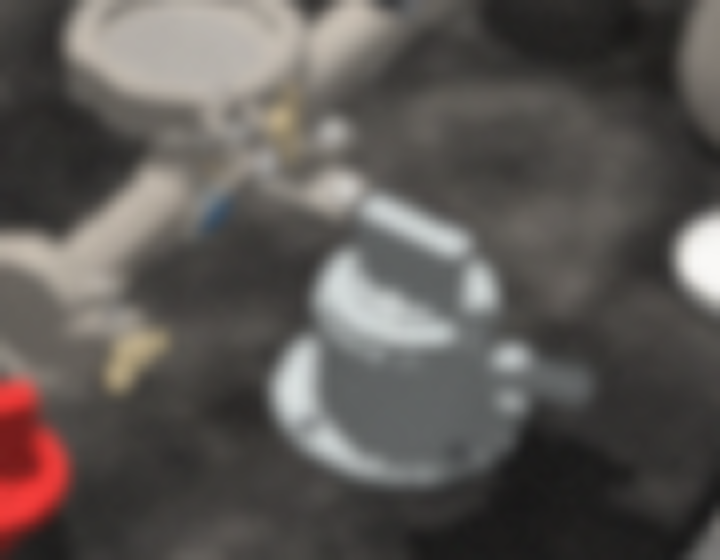

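The wrist view shows the plug seated and released: flange concentric on the rim, bar at (405,430) in the zoom. One last numeric check of centring and tilt.

Run:
```python
from h import *
from scipy.optimize import least_squares
p=np.load("p11.npy",allow_pickle=True).item()
z=lambda u,v:(240+u/5-.4,150+v/5-.4)
def fit(L,zz,r):
    P=np.array([onz(p,z(*q),zz)[:2] for q in L])
    x=least_squares(lambda c:np.hypot(*(P-c).T)-r,P.mean(0)).x
    print(x,(np.hypot(*(P-x).T)-r).round(4));return x
a=fit([(405,222),(228,350),(585,350),(300,252),(510,252),(250,300),(562,300),(240,455),(575,455)],.056,.031)
b=fit([(405,203),(214,360),(595,345),(300,232),(515,235),(560,290)],.05,.033)
c=np.mean([onz(p,z(*q),.086)[:2] for q in((366,315),(441,315),(438,582),(371,582))],0)
print("flange-rim mm",(a-b)*1e3,"bar-flange mm",(c-a)*1e3)
print(robot.close_job()); st()
```

```text
[ 0.44885582 -0.06057354] [-0.0006  0.0004  0.0004 -0.     -0.0003  0.0004  0.0003 -0.0005 -0.0002]
[ 0.44856653 -0.06011619] [-0.0001  0.0004  0.001   0.0001  0.0003 -0.0009]
flange-rim mm [ 0.28928443 -0.45734954] bar-flange mm [0.32222705 0.38259328]
the job is handed in; nothing more can be done
None
the job is handed in; nothing more can be done
```

I closed the filter body with the plain steel plug and handed the job in after about 20 s of the 54 s allowed. No verdict was given.

**What I did**
- I picked the plug up by its bar at 25 N and set it in the mouth with the bar in line with the outlet. The lugs came to rest on the thread top at TCP z of about 98.6 mm.
- I turned it anticlockwise until its support faded at about 45–50°, then stopped at 56° and let it down. It dropped 11 mm onto the floor of the thread start.
- I turned it clockwise by about 78° in small steps, letting it down as it sank. The height then held at 84.1 mm with a steady 8 N push over the last 6° or so, so I opened the gripper and backed off.

**Last checks**
- **Centring:** the flange was about 0.5 mm off the rim centre in the wrist picture.
- **Tilt:** the bar's top was within 0.5 mm of the flange centre. That is about 0.017 rad, within what I can measure from the picture.
- **Release:** the gripper was open at 43 mm and clear of the plug, with no contact force.
- **Forces:** the largest push read at the wrist was about 16 N, during the first contact with the thread top. Those readings come only at the end of each move, so a brief higher peak could have gone unseen.

**What disagreed or was not checked**
- **Seating height:** the TCP went down 14.5 mm from thread top to home, where 15 mm was expected. That leaves up to 0.5 mm unexplained, inside the 1.2 mm allowance. I put it down to slight tilt in the grip.
- **Turning past home:** the sinking stalled a few degrees earlier than predicted, and I did not feel for the solid stop.
- **Bystanders:** I took no final picture of them. The arm met no unexpected force on its way.

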